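# Unload the vacuum chamber and clean its seal groove

## Robot

A 6-joint arm with a two-finger parallel gripper is mounted at the origin on a cart in front of the work surface, level with it; the furniture and walls round the work are solid. World frame = base frame: x ahead of the robot, y to its left, z up, the work surface at z = 0. Lengths are in mm, angles in rad, forces in N, time in s.
With the tool pointing down it reaches from about 425 to 950 mm from the base axis. Payload 3.5 kg.
Tool frame: the origin (TCP) lies at the very end of the fingers, on their centre line; the grasp point (between the pads) lies 19 mm behind it; z points along the fingers, y is the line along which they close (so a half turn about z gives the same grasp; the last joint's range is limited). The gripper opens to 85 mm and grips with 20 to 120 N. Pads are 22 mm wide; open, the fingers measure 114 mm over their backs; the gripper's body (76 mm by 85 mm) begins 54 mm behind the grasp point. The pads swing forward as they close: fully open they stand 13 mm farther back than shut.
Start: joints at [-1.374, 0.286, 1.577, -0, 1.279, -0.15], TCP at [229.449, -634.791, 231.325] pointing down, gripper open.
Joint ranges: [-2.77, 2.77], [-0.9, 2.22], [0.21, 2.48], [-1.53, 4.67], [0.24, 2.81], [-2.84, 2.84]. Speed limits (rad/s): [2.79, 2.79, 3.14, 3.14, 3.14, 3.14].

## Interface

Orientations are given as a unit quaternion [w, x, y, z].
In Python, from rig import r gives the robot as it stands.
- The arm moves only by the shell command python3 -m handwheel 'ROWS' [FORCE]. ROWS is text: rows parted by semicolons, each of 7 numbers parted by spaces: the shift along the tool's x, y, z each as a share of 0.025 m, from -1 to 1, then the turn, a rotation vector about the tool's x, y, z each as a share of 0.15 rad, from -1 to 1, then the opening, from -1 (shut) to 1 (fully open). A call has 1 to 5 rows; each row shifts and turns the commanded pose from where the row before left it, along the tool's axes as they then stand; what a row does not reach is not made up. A row lasts 1/8 s, in which the tool goes at most 62.5 mm and 10.7 degrees, less where a joint would pass 70% of its speed; a pose out of reach is approached as far as the arm can. A call with a number of a shift or a turn outside -1 to 1 is refused whole. A call with a gripper value outside its range is refused whole. The fingers move at their own pace and stop on an object; FORCE is the grip in N (left out, the last holds). Time passes only in rows, so rows that do not move let the fingers close. It gives the time, the measured TCP pose, the force, the opening and the grip force at its end, in the units of the state.
- r.observe(): the state, without advancing time (a new reading comes with each control period).
- r.snapshot(name): name is "scene" or "top" or "wrist"; returns a dict with "image" (400x640x3 uint8, red, green, blue), "mtx" (3x3 intrinsics, pixels), "rvec" (rotation vector, rad) and "tvec" (3), from world to camera coordinates, as OpenCV has them. Camera axes: x right, y down, z forward; pixel columns grow to the right and rows downward; lengths in mm; the calibration is good to about 2 mm. A picture is of the moment at which its call begins. There is no depth.
- r.close_job(): hands the job in; it is judged then, once.
Trained networks look in a picture, given as the dict that the camera call returned (one of the last four; its "shot" number tells which), for a name from the list of things; names that differ only in an ending like _2 or _b are one class to them, and where a whole thing is asked for, a point or a joint stands for the part that bears it (a point fixed in the world has none). Each returns a list of dicts, best first, with "conf" (0 to 1); they miss things now and then, are a little off and sometimes report something else, mostly with a low value. They report only what shows in the picture. A call takes as long as a camera call. They do not tell look-alikes from the thing itself.
- r.spot_in(picture, query): "xyz" ([x, y, z] in mm, in world coordinates, good to about 4 mm: the middle of the surface that is visible of it).
- r.outline_of(picture, query): "pixels" (400x640 bool, what is visible of it).
- r.place_of(picture, query): "xyz" ([x, y, z] in mm, in world coordinates, good to about 4 mm: a listed point, or the origin of a listed thing).
The state is a dict: "t": time; "joint_positions": joint angles; "joint_vel": joint speeds; "tau": joint torques, N m; "tcp_pos": TCP position; "orientation": TCP orientation; "contact_force": force on the tool from outside, world axes, zero at the start; "ft_torque": the same for the moment, N m; "finger_gap": finger opening in mm; "gripper_force": force on a finger pad.
Only numpy, scipy, OpenCV 4.12 (cv2) and the standard library are available. Lean on these libraries where they do the work, as an engineer would, in place of code of your own. Each camera call takes 0.05 s, during which the arm holds its last target. There are 200 camera calls.

## Task

Unload the vacuum chamber: open the vent tap on its clear lid all the way to let the vacuum go, then lift the lid off and lay it level on the wooden lid rest, and stand every jar from the chamber upright in the low grey tray. Then clean the empty chamber's seal groove: take the stylus from its holder and run its tip slowly (about 3 cm a second), down in the groove, once all the way round, beginning and ending at the index lug and going counter-clockwise seen from above. Finally stand the stylus back in its holder; leave the other things on the bench where they are.

Things in the scene. Friction and masses are not known exactly. Their poses are not given: they have to be found in the camera images.
- chamber: Fixed round aluminium vacuum chamber, 236 mm across. Origin: centre of its underside, z up. Flange top at z = 100 mm; opening radius 88, widening to 110 below z = 88. Carrier plate (jars stand on it) at z = 42, with an 8 mm high rim of inner radius 74 round the jars. Seal groove in the flange: radius 96 to 110, floor at z = 93. Index lug: small dark block outside the flange at -x, out to radius 127.
- groove0 (a point): Point on the middle of the groove floor at the index lug (chamber -x side, radius 103, z = 93): the round begins and ends here.
- groove1 (a point): Point on the middle of the groove floor 60 degrees counter-clockwise (seen from above) from groove0, radius 103.
- groove2 (a point): Point on the middle of the groove floor 120 degrees counter-clockwise (seen from above) from groove0, radius 103.
- groove3 (a point): Point on the middle of the groove floor 180 degrees counter-clockwise (seen from above) from groove0, radius 103.
- groove4 (a point): Point on the middle of the groove floor 240 degrees counter-clockwise (seen from above) from groove0, radius 103.
- groove5 (a point): Point on the middle of the groove floor 300 degrees counter-clockwise (seen from above) from groove0, radius 103.
- lid: Loose clear disc, 244 mm across, 10 mm thick, 0.5 kg. Origin: centre of the disc's underside, z up. Below: 5 mm plug of radius 83 (5 mm loose in the opening), and brass elbows under tap and gauge down to z = -19 mm, that swing with the tap. On top: lift knob in the middle, vent tap at (-66, 0), gauge 40 mm across at (66, 0), top z = 36. Until the tap is about 1.2 rad open the vacuum holds the lid: it lifts some 3 mm, no further.
- lid_knob (a point): Centre of the lift knob: a block 44 mm (along the lid's x) x 28 mm (along the lid's y) x 22 mm high, from z = 22 to 44 above the disc's underside. Pinch it across the 28 mm, along the lid's y, so that the fingers stay clear of tap and gauge.
- tap (a joint): Vent tap angle, rad: about 0 closed (bar points along the lid's radius), grows counter-clockwise seen from above, stop at 1.45 = fully open; counts as open above 1.3. Light friction (0.05 N m); it stays where it is left.
- tap_grip (a point): Centre of the tap's bar: 50 mm long (along this point's x), 12 mm thick (along its y), 22 mm high, spanning z = 29 to 51 above the lid disc's underside; its axis of turning is vertical through this point. It turns with the tap. 66 mm from the middle of the lid.
- lid_rest: Square wooden frame fixed on the bench, 230 x 230 mm outside, 200 x 200 mm inside, 30 mm high, open in the middle; the lid is laid on it centred. Origin: centre of its underside.
- jar_tray: Low open grey plastic tray fixed on the bench, 220 mm (its x) x 160 mm (its y) x 18 mm high, floor and walls 5 mm thick. Origin: centre of its underside.
- jar0: Round sample jar with screw cap, 38 mm across, 34 mm tall, 25 g. Origin: centre of its underside. May be absent.
- jar1: Round sample jar with screw cap, 30 mm across, 28 mm tall, 25 g. Origin: centre of its underside. May be absent.
- jar2: Round sample jar with screw cap, 24 mm across, 30 mm tall, 25 g. Origin: centre of its underside. May be absent.
- jar3: Round sample jar with screw cap, 32 mm across, 20 mm tall, 25 g. Origin: centre of its underside. May be absent.
- stylus: Cleaning stylus, 126 mm long, 80 g. Origin: the very tip at its lower end, z up along it. From the tip up: steel shaft (5 mm thick to 23 mm, 8 mm thick to 60), square collar 32 x 32 mm from 60 to 66, square black handle 18 x 18 mm (sides along its x and y) from 66 to 126. It stands in the holder, collar on the holder's top, tip 10 mm above the bench.
- holder: Grey block 50 x 50 mm, 70 mm high, fixed on the bench, with a square hole 18 x 18 mm, 64 mm deep, down its middle; the stylus hangs in it by its collar. Origin: centre of its underside.
- carton_b: Another small white carton, 34 x 34 x 30 mm: a bystander. Origin: centre of its underside.
- small_carton: Small white carton, 34 x 34 x 30 mm: a bystander. Origin: centre of its underside.
Things that resemble listed ones, but are neither listed nor needed, are in the scene too. Of the things that look like the stylus, the smaller one is meant.

How it is judged (in metres and radians):
On the way, in this order (a step that is already met when the one before it is completed fails the run):
1. the vent tap is turned open while the lid is still down on the chamber (value of joint tap above 1.3 rad and z of lid in the frame of chamber below 0.108 m and horizontal distance between lid and chamber below 0.015 m), for 0.1 s.
2. the lid lies level on the wooden lid rest (horizontal distance between lid and lid_rest below 0.02 m and z of lid in the frame of lid_rest between 0.022 and 0.038 m and angle between lid's own z axis and vertical below 0.08 rad), for 0.3 s.
3. all the jars stand in the jar tray (x of jar0 in the frame of jar_tray between -0.105 and 0.105 m and y of jar0 in the frame of jar_tray between -0.075 and 0.075 m and z of each of jar0, jar1, jar2, jar3 in the frame of jar_tray below 0.012 m and angle between each of jar0, jar1, jar2, jar3's own z axis and vertical below 0.2 rad and linear speed of each of jar0, jar1, jar2, jar3 below 0.02 m/s and x of jar1 in the frame of jar_tray between -0.105 and 0.105 m and y of jar1 in the frame of jar_tray between -0.075 and 0.075 m and x of jar2 in the frame of jar_tray between -0.105 and 0.105 m and y of jar2 in the frame of jar_tray between -0.075 and 0.075 m and x of jar3 in the frame of jar_tray between -0.105 and 0.105 m and y of jar3 in the frame of jar_tray between -0.075 and 0.075 m), for 0.3 s.
4. the stylus tip passes slowly, down in the groove, at the index lug (horizontal distance between stylus and groove0 below 0.008 m and z of stylus in the frame of chamber below 0.0975 m and linear speed of stylus below 0.08 m/s), for 0.05 s.
5. the stylus tip passes slowly, down in the groove, 60 degrees round from the lug (horizontal distance between stylus and groove1 below 0.008 m and z of stylus in the frame of chamber below 0.0975 m and linear speed of stylus below 0.08 m/s), for 0.05 s.
6. the stylus tip passes slowly, down in the groove, 120 degrees round from the lug (horizontal distance between stylus and groove2 below 0.008 m and z of stylus in the frame of chamber below 0.0975 m and linear speed of stylus below 0.08 m/s), for 0.05 s.
7. the stylus tip passes slowly, down in the groove, 180 degrees round from the lug (horizontal distance between stylus and groove3 below 0.008 m and z of stylus in the frame of chamber below 0.0975 m and linear speed of stylus below 0.08 m/s), for 0.05 s.
8. the stylus tip passes slowly, down in the groove, 240 degrees round from the lug (horizontal distance between stylus and groove4 below 0.008 m and z of stylus in the frame of chamber below 0.0975 m and linear speed of stylus below 0.08 m/s), for 0.05 s.
9. the stylus tip passes slowly, down in the groove, 300 degrees round from the lug (horizontal distance between stylus and groove5 below 0.008 m and z of stylus in the frame of chamber below 0.0975 m and linear speed of stylus below 0.08 m/s), for 0.05 s.
10. the stylus tip is back in the groove at the index lug (all of step 4), for 0.05 s.
At the end, for the whole second after the job is handed in: The tap is open (above 1.2 rad); the lid lies level on the lid rest, within 20 mm of its middle; every jar stands upright on the tray's floor; the stylus stands upright in its holder with its collar on top; everything is released and still (all of step 2 and all of step 3 and value of joint tap above 1.2 rad and horizontal distance between stylus and holder below 0.012 m and z of stylus in the frame of holder between 0.005 and 0.015 m and angle between stylus's own z axis and vertical below 0.1 rad and linear speed of each of stylus, lid below 0.02 m/s); the robot touches nothing.
It fails at once if the lid is lifted off before the tap is opened (value of joint tap below 1 rad and z of lid in the frame of chamber above 0.112 m and horizontal distance between lid and chamber below 0.05 m).
It fails at once if a bystander (one of the small cartons) is moved more than 3 cm (distance of any of carton_b, small_carton from where it was at the start of the episode above 0.03 m).
Of jar0, jar1, jar2, jar3 only 2 to 3 are there at a start; the rules pass over those that are not, and their reading is None.
At some moment in a run one of jar0, jar3 may be knocked a few centimetres aside while the robot is not near it.
It also fails if it takes over 210 s, if anything falls off the work surface, if the arm or the gripper's body presses on something with over 40 N, if the wrist force passes 120 N, or if a joint passes its speed limit or range.

## Working session

There is one attempt and no reset: what is moved stays moved. The work goes in short steps, Python scripts to look and compute and a shell command to move; the robot and the scene stay as the last step left them, time stands still between calls to the robot, and variables do not carry over. Pictures are saved under pics/ and viewed, at most 14 in all, crops included, and the job is handed in when it is done.

```bash
mkdir -p pics; ls; cat > h.py <<'E'
import numpy as np, cv2
from rig import r
def proj(s,p):
    return cv2.projectPoints(np.float64(p).reshape(-1,1,3),np.float64(s['rvec']),np.float64(s['tvec']),np.float64(s['mtx']),None)[0].reshape(-1,2)
def ray(s,uv,z):
    R=cv2.Rodrigues(np.float64(s['rvec']))[0]; c=-R.T@np.float64(s['tvec']).ravel()
    d=R.T@np.linalg.inv(np.float64(s['mtx']))@np.array([uv[0],uv[1],1.]); return c+d*(z-c[2])/d[2]
def save(s,n,crop=None,k=1):
    im=s['image'][...,::-1]
    if crop: im=im[crop[1]:crop[3],crop[0]:crop[2]]
    cv2.imwrite('pics/'+n,cv2.resize(im,None,fx=k,fy=k,interpolation=cv2.INTER_CUBIC))
E
python3 - <<'E'
from h import *
for c in ['scene','top']:
    s=r.snapshot(c); save(s,c+'0.png')
    for q in ['chamber','groove0','groove3','lid','lid_knob','tap_grip','lid_rest','jar_tray','jar0','jar1','jar2','jar3','stylus','holder','small_carton']:
        print(c,q,[(np.round(d['xyz']).tolist(),round(d['conf'],2),proj(s,d['xyz']).round().tolist()[0]) for d in r.place_of(s,q)])
print(r.observe())
E
```

```text
pics
scene chamber [([599.0, -33.0, -0.0], 0.58, [310.0, 208.0]), ([432.0, 119.0, 1.0], 0.37, [319.0, 273.0])]
scene groove0 [([493.0, -16.0, 97.0], 0.72, [334.0, 207.0])]
scene groove3 [([493.0, -16.0, 97.0], 0.72, [334.0, 207.0])]
scene lid [([597.0, -31.0, 99.0], 0.7, [309.0, 185.0]), ([595.0, -33.0, 2.0], 0.45, [310.0, 208.0])]
scene lid_knob [([599.0, -29.0, 131.0], 0.72, [308.0, 177.0]), ([534.0, -49.0, 139.0], 0.42, [331.0, 182.0])]
scene tap_grip [([722.0, -196.0, -1.0], 0.62, [315.0, 162.0])]
scene lid_rest []
scene jar_tray [([510.0, 304.0, -2.0], 0.79, [244.0, 305.0])]
scene jar0 []
scene jar1 []
scene jar2 []
scene jar3 []
scene stylus [([433.0, 123.0, 11.0], 0.79, [317.0, 272.0]), ([335.0, 229.0, -4.0], 0.69, [319.0, 328.0]), ([493.0, -16.0, 95.0], 0.67, [334.0, 208.0])]
scene holder [([432.0, 117.0, -2.0], 0.93, [319.0, 273.0])]
scene small_carton [([721.0, -201.0, -1.0], 0.61, [316.0, 162.0]), ([596.0, -30.0, 99.0], 0.49, [309.0, 186.0])]
top chamber []
top groove0 [([490.0, -12.0, 97.0], 0.77, [336.0, 218.0])]
top groove3 [([490.0, -12.0, 97.0], 0.77, [336.0, 218.0])]
[... 609 characters left out ...]
y([-1.37396978e+00,  2.86285206e-01,  1.57668857e+00,  1.78775738e-05,
        1.27858466e+00, -1.49981144e-01]), 'joint_vel': array([-1.67716491e-03, -7.81654198e-04, -3.68285118e-04,  6.74428535e-04,
        3.53507597e-05,  8.25625529e-04]), 'tau': array([-9.69996181e-04, -4.05941570e+01, -2.92931324e+01, -1.65276642e-04,
        5.70314569e-04, -3.44457987e-06]), 'tcp_pos': array([ 229.47363863, -634.79187839,  231.34093557]), 'orientation': array([1.68994652e-05, 9.85003632e-01, 1.72533604e-01, 8.95815988e-06]), 'contact_force': array([0.36921767, 0.63248991, 0.35141691]), 'ft_torque': array([ 0.02837005,  0.00658474, -0.06804311]), 'gripper_force': 0.0, 'finger_gap': 85.53384972623351}
```

View pics/scene0.png

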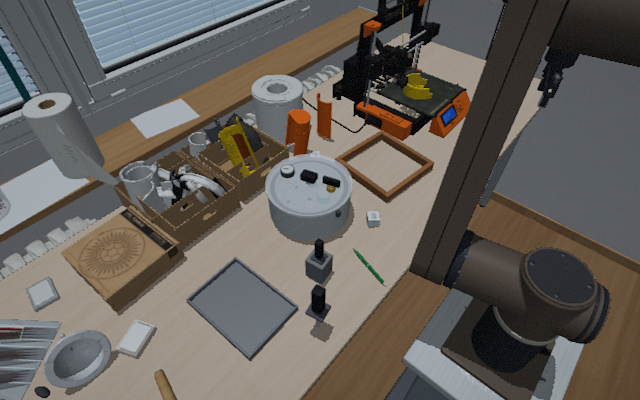

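View pics/top0.png

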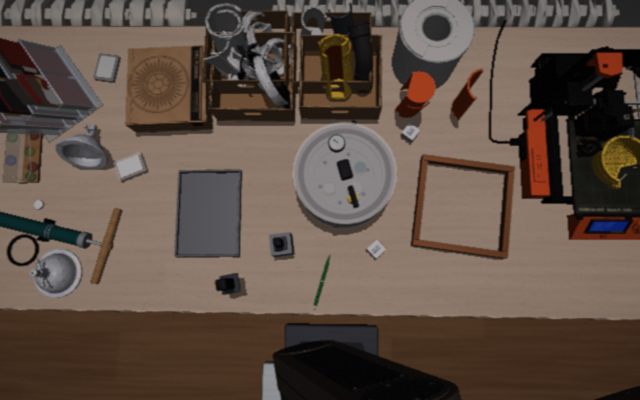

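```bash
python3 - <<'E'
from h import *
s=r.snapshot('top'); t=r.snapshot('scene')
a=cv2.resize(s['image'][118:218,285:405],None,fx=3.3,fy=3.3,interpolation=cv2.INTER_CUBIC)
b=cv2.resize(t['image'][225:325,290:410],None,fx=3.3,fy=3.3,interpolation=cv2.INTER_CUBIC)
cv2.imwrite('pics/c1.png',np.hstack([a,b])[...,::-1])
# lid rest corners by hand pixel (outer top corners, z=30) top image
for uv in [(421,155),(515,166),(508,258),(413,246)]: print(ray(s,uv,30).round(1))
for uv in [(177,170),(242,169),(241,257),(176,256)]: print('tray',ray(s,uv,18).round(1))
for q in ['lid_rest','jar_tray','stylus','holder']:
  for d in r.outline_of(s,q):
    m=d['pixels']; c=cv2.minAreaRect(np.argwhere(m)[:,::-1].astype(np.float32)); print(q,round(d['conf'],2),m.sum(),c)
E
```

```text
[ 660.  -224.3   30. ]
[ 633.8 -456.2   30. ]
[ 406.8 -426.7   30. ]
[ 432.5 -200.1   30. ]
tray [618.4 394.2  18. ]
tray [622.6 227.6  18. ]
tray [400.6 219.9  18. ]
tray [400.8 381.3  18. ]
lid_rest 0.57 2880 ((464.4378356933594, 206.30950927734375), (98.2719497680664, 93.76873016357422), 6.952957630157471)
jar_tray 0.84 5633 ((208.0, 212.5), (87.0, 66.0), 90.0)
jar_tray 0.23 83 ((345.56927490234375, 223.33978271484375), (5.7300028800964355, 43.011592864990234), 88.60282135009766)
stylus 0.71 225 ((280.5, 243.5), (15.0, 15.0), 90.0)
stylus 0.56 427 ((227.23599243164062, 283.5479736328125), (19.766845703125, 24.23897933959961), 79.69515228271484)
holder 0.72 271 ((281.86138916015625, 244.1138916015625), (22.686847686767578, 21.59230613708496), 84.2894058227539)
```

View pics/c1.png

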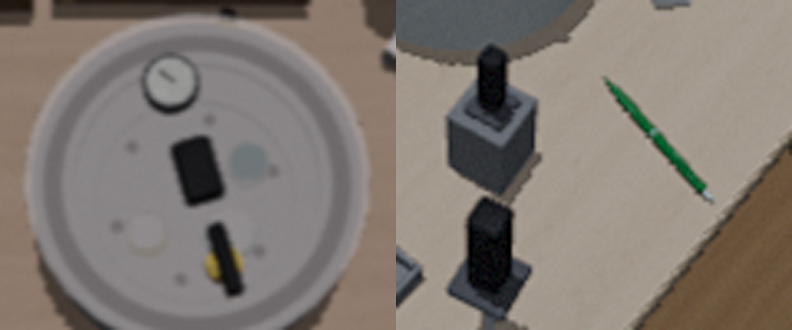

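```bash
cat >> h.py <<'E'
from scipy.spatial.transform import Rotation as Ro
def plan(xyz,yaw=None,n=None,start=None,grip=1):
    """constant row reaching tool-down pose; yaw deg of tool x in world"""
    o=r.observe()
    p,R0=start if start else (o['tcp_pos'],Ro.from_quat(np.roll(o['orientation'],-1)))
    if yaw is None: x=R0.as_matrix()[:,0]; yaw=np.degrees(np.arctan2(x[1],x[0]))
    R1=Ro.from_euler('z',yaw,degrees=True)*Ro.from_euler('x',180,degrees=True)
    w=(R0.inv()*R1).as_rotvec(); t=R0.inv().apply(np.float64(xyz)-p)
    m=n or 1
    while True:
        dR=Ro.from_rotvec(w/m); S=sum((Ro.from_rotvec(w/m*k)).as_matrix() for k in range(m))
        d=np.linalg.solve(S,t)
        if n or (abs(d).max()<.95*25 and abs(w/m).max()<.14): break
        m+=1
    row=np.r_[d/25,w/m/.15]
    print('x%d:'%m,' '.join('%.3f'%v for v in row),'| yaw %.1f tcp'%yaw,p.round(1))
    return np.float64(xyz),R1
E
python3 - <<'E'
from h import *
s=plan([480,-20,330],14.5)
t=r.snapshot('top')
print(ray(t,(354,121.6),97))
E
```

```text
x22: 0.768 -0.932 -0.179 -0.000 -0.000 0.028 | yaw 14.5 tcp [ 229.5 -634.8  231.3]
[723.18113834 -53.40305268  97.        ]
```

```bash
R=".77 -.93 -.18 0 0 .028 1"; for i in 1; do python3 -m handwheel '.77 -.93 -.18 0 0 .028 1;.77 -.93 -.18 0 0 .028 1;.77 -.93 -.18 0 0 .028 1;.77 -.93 -.18 0 0 .028 1;.77 -.93 -.18 0 0 .028 1'; python3 -m handwheel '.77 -.93 -.18 0 0 .028 1;.77 -.93 -.18 0 0 .028 1;.77 -.93 -.18 0 0 .028 1;.77 -.93 -.18 0 0 .028 1;.77 -.93 -.18 0 0 .028 1'; python3 -m handwheel '.77 -.93 -.18 0 0 .028 1;.77 -.93 -.18 0 0 .028 1;.77 -.93 -.18 0 0 .028 1;.77 -.93 -.18 0 0 .028 1;.77 -.93 -.18 0 0 .028 1'; python3 -m handwheel '.77 -.93 -.18 0 0 .028 1;.77 -.93 -.18 0 0 .028 1;.77 -.93 -.18 0 0 .028 1;.77 -.93 -.18 0 0 .028 1;.77 -.93 -.18 0 0 .028 1'; python3 -m handwheel '.77 -.93 -.18 0 0 .028 1;.77 -.93 -.18 0 0 .028 1;0 0 0 0 0 0 1'; done
python3 - <<'E'
from h import *
print(r.observe()['tcp_pos'])
s=r.snapshot('wrist'); save(s,'w1.png')
for q in ['chamber','groove0','lid','lid_knob','tap_grip','jar0','jar1','jar2','jar3']:
    print(q,[(np.round(d['xyz']).tolist(),round(d['conf'],2),proj(s,d['xyz']).round().tolist()[0]) for d in r.place_of(s,q)])
E
```

```text
t: 2.58
tcp_pos: [281.9, -492.3, 254.1]
orientation: [0.0, 0.987, 0.162, 0.0]
contact_force: [1.0, 0.3, 0.4]
finger_gap: 85.6
gripper_force: 0.0
t: 3.2
tcp_pos: [337.1, -351.8, 276.7]
orientation: [0.0, 0.988, 0.152, 0.0]
contact_force: [0.8, 0.4, -0.7]
finger_gap: 85.5
gripper_force: 0.0
t: 3.82
tcp_pos: [395.2, -212.5, 299.2]
orientation: [0.0, 0.99, 0.141, 0.0]
contact_force: [0.4, -0.4, 0.1]
finger_gap: 85.5
gripper_force: 0.0
t: 4.45
tcp_pos: [456.2, -74.4, 321.7]
orientation: [0.0, 0.991, 0.131, 0.0]
contact_force: [0.2, -0.7, -0.2]
finger_gap: 85.8
gripper_force: 0.0
t: 4.82
tcp_pos: [481.6, -19.3, 330.8]
orientation: [0.0, 0.992, 0.128, 0.0]
contact_force: [0.1, -0.1, 0.6]
finger_gap: 85.2
gripper_force: 0.0
[481.57032619 -19.28773333 330.841469  ]
chamber [([430.0, 118.0, -1.0], 0.22, [229.0, 156.0])]
groove0 [([426.0, -109.0, 1.0], 0.67, [368.0, 195.0])]
lid [([595.0, -32.0, 103.0], 0.62, [361.0, 67.0])]
lid_knob [([600.0, -31.0, 132.0], 0.8, [364.0, 60.0])]
tap_grip [([533.0, -52.0, 137.0], 0.67, [365.0, 130.0])]
jar0 []
jar1 []
jar2 []
jar3 []
```

View pics/w1.png

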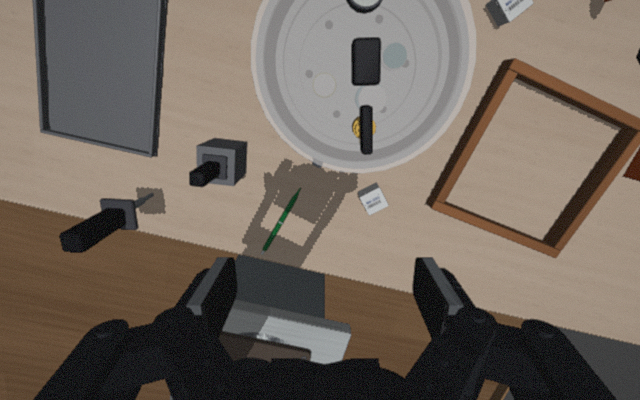

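```bash
python3 - <<'E'
from h import *
s=r.snapshot('wrist')
for q,z in [('lid_knob',144),('tap_grip',151)]:
    for uv in {'lid_knob':[(353,38),(381,38),(353,84),(381,84)],'tap_grip':[(366,106),(366,153)]}[q]: print(q,uv,ray(s,uv,z).round(1))
lo=cv2.cvtColor(s['image'],cv2.COLOR_RGB2GRAY)<45
for (x0,y0,x1,y1,z,n) in [(340,30,395,90,144,'knob'),(350,100,385,160,151,'tap')]:
    m=np.argwhere(lo[y0:y1,x0:x1])[:,::-1]+[x0,y0]; c=cv2.minAreaRect(m.astype(np.float32)); b=cv2.boxPoints(c)
    print(n,c); P=[ray(s,u,z)[:2].round(1) for u in b]; print(P,np.mean(P,0))
plan([534,-51,231],14.7)
plan([534,-51,121],14.7,start=([534,-51,231],Ro.from_euler('z',14.7,degrees=True)*Ro.from_euler('x',180,degrees=True)))
E
```

```text
lid_knob (353, 38) [613.2 -16.2 144. ]
lid_knob (381, 38) [619.9 -42.1 144. ]
lid_knob (353, 84) [573.5 -27.8 144. ]
lid_knob (381, 84) [580.5 -54.8 144. ]
tap_grip (366, 106) [556.7 -45.6 151. ]
tap_grip (366, 153) [511.4 -59.5 151. ]
knob ((364.0, 59.5), (47.0, 28.0), 90.0)
[array([614.1, -13. ]), array([620.8, -38.8]), array([580.7, -51.6]), array([573.7, -24.7])] [597.325 -32.025]
tap ((364.0, 128.5), (47.0, 12.0), 90.0)
[array([555.6, -37.6]), array([558.6, -49.2]), array([513.5, -63.2]), array([510.3, -51.1])] [534.5   -50.275]
x5: 0.349 0.340 0.795 0.000 -0.000 -0.004 | yaw 14.7 tcp [481.  -20.9 330.3]Traceback (most recent call last):
  File "<stdin>", line 10, in <module>
  File "h.py", line 27, in plan
    print('x%d:'%m,' '.join('%.3f'%v for v in row),'| yaw %.1f tcp'%yaw,p.round(1))
                                                                        ^^^^^^^
AttributeError: 'list' object has no attribute 'round'. Did you mean: 'count'?
```

```bash
python3 -m handwheel '.35 .335 .8 0 0 -.044 0;.35 .335 .8 0 0 -.044 0;.35 .335 .8 0 0 -.044 0;.35 .335 .8 0 0 -.044 0;.35 .335 .8 0 0 -.044 0'
python3 -m handwheel '0 0 .7 0 0 0 0;0 0 .8 0 0 0 0;0 0 .8 0 0 0 0;0 0 .6 0 0 0 0;0 0 0 0 0 0 0'
sed -i 's/p,R0=start if start else/p,R0=(np.float64(start[0]),start[1]) if start else/' h.py
python3 - <<'E'
from h import *
plan([534.4,-50.3,121],16.7)
s=r.snapshot('wrist'); save(s,'w2.png')
E
```

```text
t: 6.0
tcp_pos: [534.7, -49.6, 229.7]
orientation: [0.0, 0.99, 0.143, 0.0]
contact_force: [0.7, 0.5, 0.2]
finger_gap: 42.7
gripper_force: 0.0
t: 6.62
tcp_pos: [533.3, -49.0, 156.4]
orientation: [-0.001, 0.99, 0.143, -0.001]
contact_force: [-0.6, 0.7, -0.4]
finger_gap: 42.8
gripper_force: 0.0
x2: 0.014 0.033 0.708 -0.006 0.008 -0.014 | yaw 16.7 tcp [533.3 -49.  156.4]
```

View pics/w2.png

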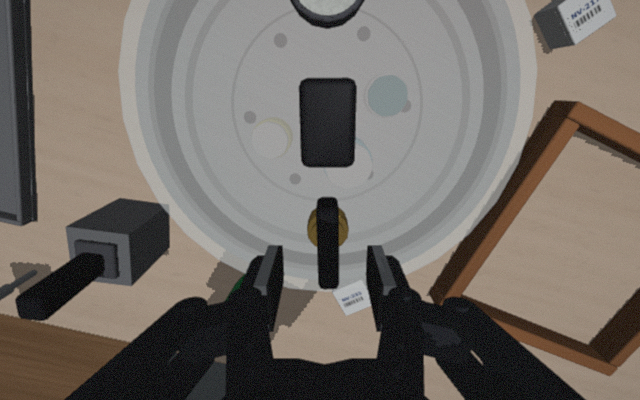

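```bash
python3 -m handwheel '0 .03 .5 0 0 0 0;0 .03 .5 0 0 0 0;0 0 .4 0 0 0 0;0 0 0 0 0 0 0'
python3 -m handwheel '0 0 0 0 0 0 -1;0 0 0 0 0 0 -1;0 0 0 0 0 0 -1;0 0 0 0 0 0 -1' 30
python3 -c "
from h import *
plan([534.4,-50.3,121],16.7,1)"
```

```text
t: 7.18
tcp_pos: [533.9, -50.5, 121.3]
orientation: [-0.001, 0.99, 0.143, -0.001]
contact_force: [0.0, -0.1, 0.1]
finger_gap: 42.4
gripper_force: 0.0
t: 7.68
tcp_pos: [535.0, -50.7, 123.2]
orientation: [0.0, 0.99, 0.143, 0.0]
contact_force: [-0.4, 0.9, 1.1]
finger_gap: 23.1
gripper_force: 29.5
x1: -0.017 -0.022 0.087 0.000 -0.003 -0.027 | yaw 16.7 tcp [535.  -50.7 123.2]
```

```bash
python3 -m handwheel '0 0 0 0 0 0 0;0 0 0 0 0 0 0;0 0 -.2 0 0 0 0;0 0 -.2 0 0 0 0;0 0 0 0 0 0 0'
python3 -m handwheel '0 0 0 0 0 0 -1;0 0 0 0 0 0 -1;0 0 0 0 0 0 -1;0 0 0 0 0 0 -1;0 0 0 0 0 0 -1' 30
python3 -c "
from h import *
plan([534.4,-50.3,131],16.7,1)"
```

```text
t: 8.3
tcp_pos: [535.4, -50.9, 133.7]
orientation: [0.0, 0.99, 0.143, 0.001]
contact_force: [-0.4, 0.2, -0.5]
finger_gap: 42.9
gripper_force: 0.0
t: 8.93
tcp_pos: [534.7, -50.8, 132.8]
orientation: [-0.0, 0.99, 0.143, -0.0]
contact_force: [-0.9, -0.4, 0.9]
finger_gap: 11.2
gripper_force: 33.2
x1: -0.007 -0.022 0.072 -0.000 0.002 -0.026 | yaw 16.7 tcp [534.7 -50.8 132.8]
```

```bash
for i in 1 ; do python3 -m handwheel '0 0 0 0 0 -.65 -1;0 0 0 0 0 -.65 -1;0 0 0 0 0 -.65 -1;0 0 0 0 0 -.65 -1;0 0 0 0 0 -.65 -1'; python3 -m handwheel '0 0 0 0 0 -.65 -1;0 0 0 0 0 -.65 -1;0 0 0 0 0 -.65 -1;0 0 0 0 0 -.65 -1;0 0 0 0 0 -.65 -1';python3 -m handwheel '0 0 0 0 0 -.65 -1;0 0 0 0 0 -.65 -1;0 0 0 0 0 -.65 -1;0 0 0 0 0 -.6 -1;0 0 0 0 0 0 -1'; done
python3 -c "
from h import *
plan([534.7,-50.8,132.8],99.7,1); print(r.observe()['ft_torque'],r.observe()['finger_gap'])"
```

```text
t: 9.55
tcp_pos: [534.8, -50.8, 132.8]
orientation: [-0.0, 0.925, 0.379, -0.0]
contact_force: [-0.3, -0.5, 1.1]
finger_gap: 11.0
gripper_force: 33.1
t: 10.18
tcp_pos: [534.8, -50.8, 132.8]
orientation: [0.0, 0.807, 0.591, -0.0]
contact_force: [-0.0, -0.5, 0.7]
finger_gap: 11.2
gripper_force: 33.1
t: 10.8
tcp_pos: [534.9, -50.9, 132.8]
orientation: [0.0, 0.681, 0.733, -0.0]
contact_force: [0.3, -0.1, 0.8]
finger_gap: 10.9
gripper_force: 33.1
x1: 0.004 -0.007 0.001 0.001 0.002 -0.641 | yaw 99.7 tcp [534.9 -50.9 132.8]
[-0.04728779  0.01032377  0.03064278] 10.941752229094854
```

```bash
python3 -m handwheel '0 0 0 0 0 -.4 -1;0 0 0 0 0 -.3 -1;0 0 0 0 0 0 -1'; python3 -m handwheel '0 0 0 0 0 0 -.15;0 0 0 0 0 0 -.15;0 0 -.6 0 0 0 -.15;0 0 -1 0 0 0 -.15;0 0 -1 0 0 0 -.15'; python3 -m handwheel '0 0 -1 0 0 0 -.15;0 0 0 0 0 0 0'
python3 - <<'E'
from h import *
a=plan([580,-38,250],16.7)
s=r.snapshot('top'); save(s,'t2.png',(285,110,405,230),4.5)
E
```

```text
t: 11.18
tcp_pos: [534.9, -50.9, 132.8]
orientation: [0.0, 0.642, 0.767, 0.0]
contact_force: [-0.1, -0.2, 0.4]
finger_gap: 11.0
gripper_force: 33.1
t: 11.8
tcp_pos: [535.1, -50.8, 199.6]
orientation: [0.0, 0.641, 0.767, 0.0]
contact_force: [0.9, 0.6, 0.7]
finger_gap: 36.1
gripper_force: 0.0
t: 12.05
tcp_pos: [536.5, -51.2, 226.5]
orientation: [0.003, 0.641, 0.768, 0.001]
contact_force: [0.9, -0.1, -0.5]
finger_gap: 42.8
gripper_force: 0.0
x11: 0.127 0.129 -0.085 0.004 -0.001 0.884 | yaw 16.7 tcp [536.5 -51.2 226.5]
```

View pics/t2.png

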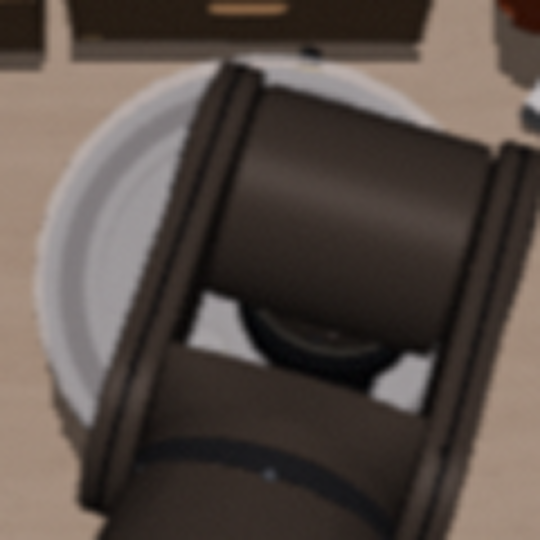

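```bash
python3 -m handwheel '.09 .09 -.25 0 0 .884 0;.09 .09 -.25 0 0 .884 0;.09 .09 -.25 0 0 .884 0;.09 .09 -.25 0 0 .884 0;.09 .09 -.25 0 0 .884 0';python3 -m handwheel '.09 .09 -.25 0 0 .884 0;.09 .09 -.25 0 0 .884 0;.09 .09 -.25 0 0 .884 0;.09 .09 -.25 0 0 .884 0;.09 .09 -.25 0 0 .884 0';python3 -m handwheel '0 0 0 0 0 .884 0;0 0 0 0 0 0 0'
python3 - <<'E'
from h import *
o=r.observe();print(o['tcp_pos'],o['orientation'])
s=r.snapshot('wrist'); save(s,'w3.png')
for q in ['lid','lid_knob','tap_grip','groove0','lid_rest']:
    print(q,[(np.round(d['xyz']).tolist(),round(d['conf'],2),proj(s,d['xyz']).round().tolist()[0]) for d in r.place_of(s,q)])
E
```

```text
t: 12.72
tcp_pos: [546.1, -40.5, 252.5]
orientation: [-0.001, 0.857, 0.515, -0.001]
contact_force: [-0.0, 0.7, -0.8]
finger_gap: 42.6
gripper_force: 0.0
t: 13.35
tcp_pos: [561.8, -39.9, 283.6]
orientation: [-0.001, 0.978, 0.208, -0.001]
contact_force: [0.4, -0.2, -0.6]
finger_gap: 42.7
gripper_force: 0.0
t: 13.6
tcp_pos: [561.9, -40.0, 283.8]
orientation: [-0.0, 0.989, 0.146, -0.001]
contact_force: [-0.2, 0.3, 1.0]
finger_gap: 42.7
gripper_force: 0.0
[561.85014408 -39.99254461 283.79211799] [-4.94529924e-04  9.89301718e-01  1.45878383e-01 -1.16801013e-03]
lid [([596.0, -32.0, 99.0], 0.62, [326.0, 137.0])]
lid_knob [([594.0, -33.0, 135.0], 0.6, [326.0, 146.0]), ([722.0, -200.0, 1.0], 0.21, [481.0, 69.0])]
tap_grip [([534.0, -55.0, 138.0], 0.91, [330.0, 209.0])]
groove0 []
lid_rest []
```

View pics/w3.png

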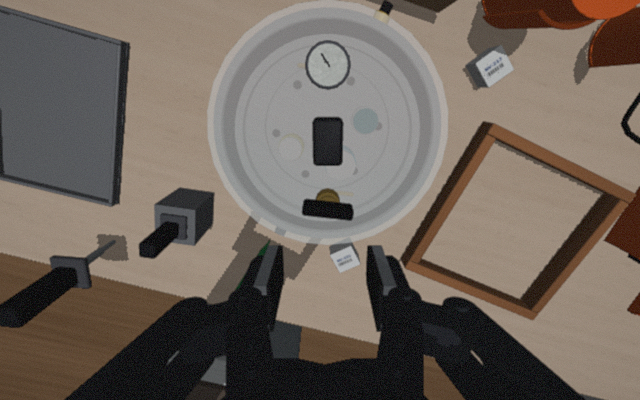

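```bash
python3 - <<'E'
from h import *
s=r.snapshot('wrist')
a=[cv2.resize(s['image'][y:y+50,x:x+60],None,fx=6,fy=6,interpolation=cv2.INTER_CUBIC) for x,y in [(255,205),(355,0)]]
cv2.imwrite('pics/c2.png',np.hstack(a)[...,::-1])
lo=(cv2.cvtColor(s['image'],cv2.COLOR_RGB2GRAY)<45)
for (x0,y0,x1,y1,z,n) in [(305,108,352,170,144,'knob')]:
    m=np.argwhere(lo[y0:y1,x0:x1])[:,::-1]+[x0,y0]; c=cv2.minAreaRect(m.astype(np.float32)); b=cv2.boxPoints(c)
    P=np.array([ray(s,u,z)[:2].round(1) for u in b]); print(c,P.tolist(),P.mean(0))
print('near',ray(s,(283,234),95),'far',ray(s,(384,14),95))
a=plan([597.5,-31.5,190],16.7); plan([597.5,-31.5,116],16.7,start=a)
E
```

```text
((327.0, 141.0), (46.0, 28.0), 90.0) [[615.8, -14.7], [623.0, -38.6], [583.2, -51.4], [575.7, -26.3]] [599.425 -32.75 ]
near [472.67330387 -17.41389123  95.        ] far [722.37654856 -51.91254829  95.        ]
x5: 0.290 0.015 0.761 -0.000 0.000 0.001 | yaw 16.7 tcp [562.3 -40.1 285.2]
x4: 0.000 -0.000 0.740 0.000 0.000 0.000 | yaw 16.7 tcp [597.5 -31.5 190. ]
```

View pics/c2.png

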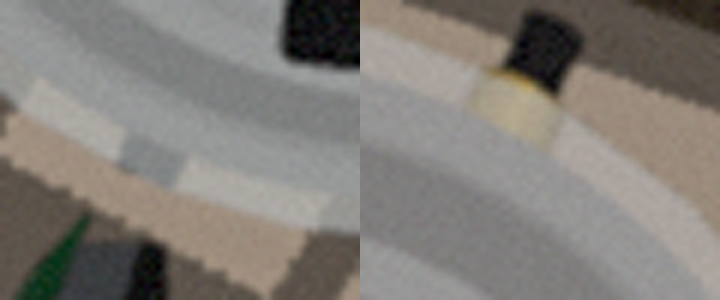

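```bash
python3 -m handwheel '.29 .02 .76 0 0 0 0;.29 .02 .76 0 0 0 0;.29 .02 .76 0 0 0 0;.29 .02 .76 0 0 0 0;.29 .02 .76 0 0 0 0'; python3 -m handwheel '0 0 .75 0 0 0 0;0 0 .75 0 0 0 0;0 0 .75 0 0 0 0;0 0 .7 0 0 0 0;0 0 0 0 0 0 0'
python3 -m handwheel '0 0 0 0 0 0 -1;0 0 0 0 0 0 -1;0 0 0 0 0 0 -1;0 0 0 0 0 0 -1' 70;  python3 -m handwheel '0 0 -.1 0 0 0 -1;0 0 -.2 0 0 0 -1;0 0 -.2 0 0 0 -1;0 0 0 0 0 0 -1'
```

```text
t: 14.58
tcp_pos: [598.2, -32.0, 188.5]
orientation: [-0.0, 0.989, 0.145, -0.0]
contact_force: [0.1, -0.2, 0.3]
finger_gap: 42.6
gripper_force: 0.0
t: 15.2
tcp_pos: [596.5, -31.9, 114.4]
orientation: [-0.001, 0.989, 0.145, -0.002]
contact_force: [-0.2, -0.1, 0.7]
finger_gap: 42.8
gripper_force: 0.0
t: 15.7
tcp_pos: [598.3, -32.3, 117.2]
orientation: [0.0, 0.989, 0.145, 0.001]
contact_force: [0.8, -0.1, 0.3]
finger_gap: 26.9
gripper_force: 71.3
t: 16.2
tcp_pos: [598.2, -32.2, 129.6]
orientation: [0.0, 0.989, 0.145, 0.0]
contact_force: [-0.1, 0.3, -5.8]
finger_gap: 27.0
gripper_force: 70.7
```

```bash
python3 -m handwheel '0 0 -1 0 0 0 -1;0 0 -1 0 0 0 -1;0 0 -1 0 0 0 -1;0 0 0 0 0 0 -1'
python3 - <<'E'
from h import *
s=r.snapshot('scene')
P=[ray(s,u,30)[:2] for u in [(386,132),(434,163),(389,198),(336,162)]]; print(np.round(P,1).tolist(),np.mean(P,0))
a=plan([533,-327,215],16.7); plan([533,-327,52],16.7,start=a)
E
```

```text
t: 16.7
tcp_pos: [599.5, -32.5, 206.9]
orientation: [0.001, 0.989, 0.145, 0.003]
contact_force: [0.2, -0.3, -6.0]
finger_gap: 26.5
gripper_force: 70.9
[[614.7, -455.4], [405.9, -422.7], [429.7, -197.6], [648.2, -217.6]] [ 524.62067177 -323.3136648 ]
x12: -0.491 0.879 -0.034 0.001 -0.001 -0.000 | yaw 16.7 tcp [598.3 -32.2 204.7]
x7: 0.000 -0.000 0.931 0.000 0.000 0.000 | yaw 16.7 tcp [ 533. -327.  215.]
```

```bash
python3 -m handwheel '-.3 .5 -.03 0 0 0 -1;-.5 .87 -.03 0 0 0 -1;-.5 .87 -.03 0 0 0 -1;-.5 .87 -.03 0 0 0 -1;-.5 .87 -.03 0 0 0 -1';python3 -m handwheel '-.5 .87 -.03 0 0 0 -1;-.5 .87 -.03 0 0 0 -1;-.5 .87 -.03 0 0 0 -1;-.5 .87 -.03 0 0 0 -1;-.5 .87 -.03 0 0 0 -1';python3 -m handwheel '-.5 .87 -.03 0 0 0 -1;-.5 .87 -.03 0 0 0 -1;-.2 .4 0 0 0 0 -1;0 0 0 0 0 0 -1;0 0 0 0 0 0 -1'
python3 - <<'E'
from h import *
a=plan([531,-326,75],16.7)
s=r.snapshot('wrist'); save(s,'w4.png')
t=r.snapshot('top')
for q in ['lid','lid_rest']:
  for c in (s,t):
    print(q,[(np.round(d['xyz']).tolist(),round(d['conf'],2)) for d in r.place_of(c,q)])
E
```

```text
t: 17.38
tcp_pos: [569.8, -145.3, 205.8]
orientation: [-0.001, 0.989, 0.145, -0.002]
contact_force: [0.3, -0.5, -6.2]
finger_gap: 26.9
gripper_force: 70.7
t: 18.0
tcp_pos: [541.1, -267.2, 209.5]
orientation: [-0.001, 0.989, 0.145, -0.001]
contact_force: [-0.6, 0.1, -5.5]
finger_gap: 26.7
gripper_force: 70.7
t: 18.62
tcp_pos: [529.4, -325.2, 212.8]
orientation: [-0.0, 0.989, 0.145, -0.0]
contact_force: [-0.2, 1.3, -5.2]
finger_gap: 26.7
gripper_force: 70.7
x6: 0.008 0.009 0.919 -0.001 -0.000 0.000 | yaw 16.7 tcp [ 529.4 -325.2  212.8]
lid [([524.0, -323.0, 199.0], 0.56)]
lid [([532.0, -330.0, 196.0], 0.66)]
lid_rest []
lid_rest []
```

View pics/w4.png

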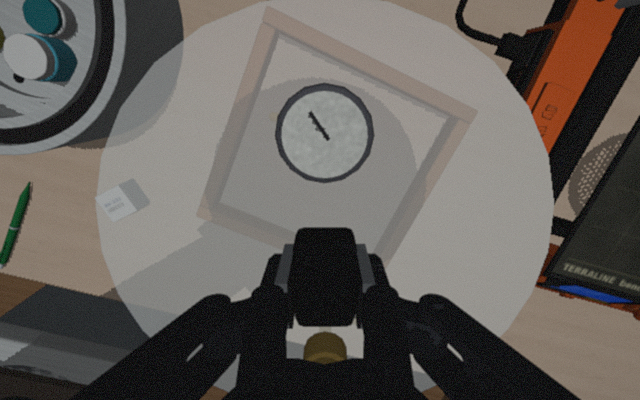

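```bash
python3 - <<'E'
from h import *
s=r.snapshot('wrist')
P=np.array([ray(s,u,30)[:2] for u in [(268,8),(477,110),(199,215)]]); print(P.round(1).tolist(),(P[1]+P[2])/2,[np.linalg.norm(P[0]-P[i]) for i in (1,2)])
E
```

```text
[[661.9, -232.8], [634.9, -456.6], [439.2, -205.7]] [ 537.03705174 -331.18124203] [np.float64(225.44484812022966), np.float64(224.36488681081983)]
```

```bash
python3 -m handwheel '.04 .04 .6 0 0 0 -1;.04 .04 .9 0 0 0 -1;.04 .04 1 0 0 0 -1;.04 .04 1 0 0 0 -1;.02 .03 1 0 0 0 -1';python3 -m handwheel '0 0 1 0 0 0 -1;0 0 .5 0 0 0 -1;0 0 .2 0 0 0 -1;0 0 0 0 0 0 -1';  python3 -m handwheel '0 0 .1 0 0 0 -1;0 0 .1 0 0 0 -1;0 0 .1 0 0 0 -1;0 0 0 0 0 0 -1'
python3 -c "
from h import *
plan([535,-328.5,47.2],16.7,1)"
```

```text
t: 19.6
tcp_pos: [534.7, -328.8, 98.5]
orientation: [-0.0, 0.989, 0.145, -0.0]
contact_force: [0.3, 0.0, -6.0]
finger_gap: 26.5
gripper_force: 70.9
t: 20.1
tcp_pos: [535.3, -329.4, 58.4]
orientation: [0.0, 0.989, 0.145, 0.0]
contact_force: [0.3, -0.4, -6.0]
finger_gap: 27.0
gripper_force: 70.5
t: 20.6
tcp_pos: [534.8, -329.0, 50.3]
orientation: [-0.0, 0.989, 0.145, -0.0]
contact_force: [0.1, 0.9, -5.5]
finger_gap: 26.7
gripper_force: 70.6
x1: 0.013 -0.017 0.123 -0.004 0.002 -0.001 | yaw 16.7 tcp [ 534.8 -329.    50.3]
```

```bash
python3 -m handwheel '0 0 .06 0 0 0 -1;0 0 .08 0 0 0 -1;0 0 0 0 0 0 -1'; python3 -m handwheel '0 0 0 0 0 0 0;0 0 0 0 0 0 0;0 0 -.5 0 0 0 0;0 0 -1 0 0 0 0;0 0 -1 0 0 0 0';python3 -m handwheel '0 0 -1 0 0 0 0;0 0 -1 0 0 0 0;0 0 -1 0 0 0 0;0 0 -1 0 0 0 0; 0 0 -1 0 0 0 0'
python3 - <<'E'
from h import *
a=plan([545,-40,320],10)
t=r.snapshot('top')
for q in ['lid','lid_knob']: print(q,[(np.round(d['xyz']).tolist(),round(d['conf'],2)) for d in r.place_of(t,q)])
E
```

```text
t: 20.98
tcp_pos: [535.2, -329.3, 47.2]
orientation: [0.0, 0.989, 0.145, 0.0]
contact_force: [-0.1, -0.7, -4.5]
finger_gap: 27.1
gripper_force: 70.8
t: 21.6
tcp_pos: [535.4, -329.5, 111.6]
orientation: [0.001, 0.989, 0.145, 0.0]
contact_force: [0.3, -0.3, 0.2]
finger_gap: 43.1
gripper_force: 0.0
t: 22.22
tcp_pos: [535.2, -329.3, 237.1]
orientation: [0.001, 0.989, 0.145, 0.001]
contact_force: [0.6, -0.0, -0.4]
finger_gap: 42.8
gripper_force: 0.0
x12: 0.259 -0.930 -0.277 0.001 -0.001 0.065 | yaw 10.0 tcp [ 535.2 -329.3  237.1]
lid [([536.0, -327.0, 36.0], 0.82)]
lid_knob [([435.0, 120.0, 10.0], 0.74), ([530.0, -332.0, 65.0], 0.61)]
```

```bash
python3 -m handwheel '.26 -.93 -.28 0 0 .065 1;.26 -.93 -.28 0 0 .065 1;.26 -.93 -.28 0 0 .065 1;.26 -.93 -.28 0 0 .065 1;.26 -.93 -.28 0 0 .065 1';python3 -m handwheel '.26 -.93 -.28 0 0 .065 1;.26 -.93 -.28 0 0 .065 1;.26 -.93 -.28 0 0 .065 1;.26 -.93 -.28 0 0 .065 1;.26 -.93 -.28 0 0 .065 1'; python3 -m handwheel '.26 -.93 -.28 0 0 .065 1;.26 -.93 -.28 0 0 .065 1;0 0 0 0 0 0 1;0 0 0 0 0 0 1'
python3 - <<'E'
from h import *
print(r.observe()['tcp_pos'])
s=r.snapshot('wrist'); save(s,'w5.png',(160,0,480,260),2.4); 
import pickle; pickle.dump(s,open('w5.pkl','wb'))
t=r.snapshot('top')
for q in ['chamber','groove0','jar0','jar1','jar2','jar3','holder','stylus','jar_tray']:
  for c in (s,t): print(q,[(np.round(d['xyz']).tolist(),round(d['conf'],2),proj(c,d['xyz']).round().tolist()[0]) for d in r.place_of(c,q)])
E
```

```text
t: 23.0
tcp_pos: [534.4, -207.4, 268.2]
orientation: [-0.001, 0.993, 0.121, -0.001]
contact_force: [0.4, 0.1, 0.1]
finger_gap: 85.7
gripper_force: 0.0
t: 23.62
tcp_pos: [540.5, -87.0, 303.3]
orientation: [-0.0, 0.995, 0.097, -0.001]
contact_force: [-0.9, 0.8, 0.3]
finger_gap: 85.3
gripper_force: 0.0
t: 24.12
tcp_pos: [544.7, -40.2, 317.5]
orientation: [-0.0, 0.996, 0.087, -0.001]
contact_force: [-0.5, -0.5, -0.6]
finger_gap: 85.6
gripper_force: 0.0
[544.73765538 -40.15219008 317.47830765]
chamber [([598.0, -32.0, -1.0], 0.71, [325.0, 110.0]), ([498.0, -18.0, 90.0], 0.5, [299.0, 194.0])]
chamber [([598.0, -25.0, -0.0], 0.89, [341.0, 181.0]), ([665.0, 50.0, 95.0], 0.36, [310.0, 145.0])]
groove0 [([536.0, -110.0, 93.0], 0.94, [378.0, 179.0]), ([564.0, 60.0, 89.0], 0.84, [242.0, 131.0]), ([633.0, -131.0, 90.0], 0.82, [415.0, 100.0]), ([663.0, 43.0, 93.0], 0.82, [265.0, 41.0]), ([498.0, -15.0, 91.0], 0.7, [297.0, 194.0]), ([698.0, -48.0, 92.0], 0.6, [356.0, 22.0]), ([536.0, -330.0, 63.0], 0.4, [532.0, 199.0])]
groove0 [([660.0, 48.0, 93.0], 0.96, [311.0, 147.0]), ([533.0, -111.0, 94.0], 0
[... 606 characters left out ...]
r3 [([561.0, -58.0, 45.0], 0.9, [338.0, 144.0]), ([598.0, -57.0, 40.0], 0.9, [343.0, 116.0])]
jar3 [([426.0, -113.0, 0.0], 0.65, [376.0, 249.0]), ([600.0, -60.0, 44.0], 0.37, [355.0, 177.0])]
holder [([430.0, 118.0, -4.0], 0.56, [213.0, 201.0])]
holder [([597.0, -58.0, 42.0], 0.74, [355.0, 178.0]), ([431.0, 117.0, 1.0], 0.53, [284.0, 245.0])]
stylus [([339.0, 232.0, 0.0], 0.67, [139.0, 242.0]), ([432.0, 113.0, 11.0], 0.6, [213.0, 203.0])]
stylus [([339.0, 230.0, -1.0], 0.91, [237.0, 282.0]), ([434.0, 121.0, 12.0], 0.67, [282.0, 244.0])]
jar_tray [([510.0, 308.0, -0.0], 0.72, [84.0, 130.0]), ([535.0, -328.0, 62.0], 0.44, [531.0, 200.0])]
jar_tray [([514.0, 306.0, -2.0], 0.62, [211.0, 212.0])]
```

View pics/w5.png

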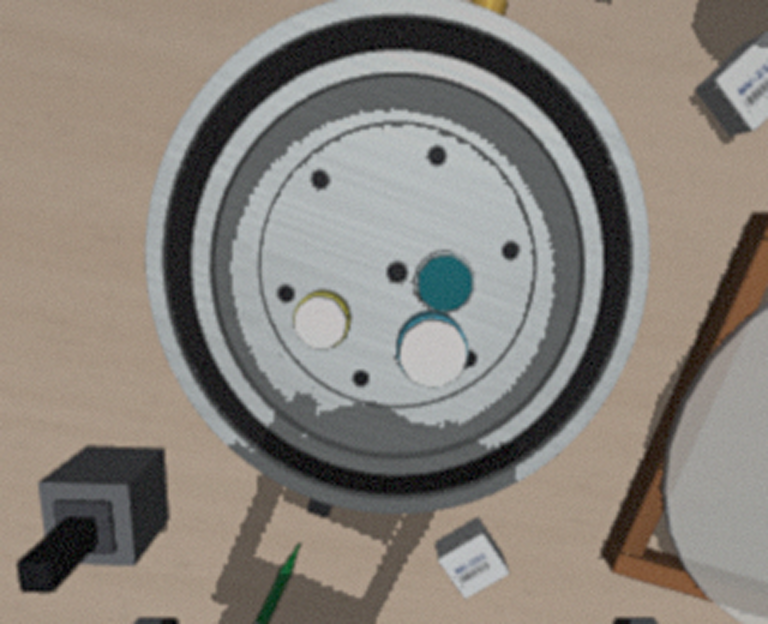

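```bash
python3 - <<'E'
from h import *
import pickle; s=pickle.load(open('w5.pkl','rb'))
for n,u,d,zs in [('teal',(445,282),29,(62,70)),('big',(432.5,352),35,(76,)),('small',(321.5,320.5),28,(70,72,62))]:
    for z in zs:
        c=ray(s,(u[0]/2.4+160,u[1]/2.4),z); e=ray(s,((u[0]+d)/2.4+160,u[1]/2.4),z); print(n,z,c.round(1),'diam',2*np.linalg.norm(c-e))
E=[]
for u in [(319,507)]: print('lug',ray(s,(u[0]/2.4+160,u[1]/2.4),95))
plan([598,-57,150],0)
E
```

```text
teal 62 [598.  -58.8  62. ] diam 30.14009700321976
teal 70 [598.5 -58.1  70. ] diam 29.534536563714983
big 76 [563.3 -58.2  76. ] diam 36.174493707686885
small 70 [568.4   1.   70. ] diam 28.986035316427895
small 72 [568.7   0.9  72. ] diam 28.837456751060508
small 62 [567.2   1.6  62. ] diam 29.580349577897685
lug [475.57793374 -13.39801333  95.        ]
x8: 0.255 0.111 0.843 0.000 -0.000 0.145 | yaw 0.0 tcp [545.1 -39.8 318.6]
```

```bash
python3 -m handwheel '.255 .118 .84 0 0 .145 .1;.255 .118 .84 0 0 .145 .1;.255 .118 .84 0 0 .145 .1;.255 .118 .84 0 0 .145 .1;.255 .118 .84 0 0 .145 .1';python3 -m handwheel '.255 .118 .84 0 0 .145 .1;.255 .118 .84 0 0 .145 .1;.255 .118 .84 0 0 .145 .1;0 0 0 0 0 0 .1'
python3 - <<'E'
from h import *
plan([598,-58.5,50],0,5)
s=r.snapshot('wrist'); save(s,'w6.png')
for d in r.place_of(s,'jar3')+r.spot_in(s,'jar3'): print(d['xyz'].round(1) if hasattr(d['xyz'],'round') else d['xyz'],d['conf'])
E
```

```text
t: 25.75
tcp_pos: [579.0, -50.4, 212.8]
orientation: [0.0, 0.999, 0.032, 0.0]
contact_force: [0.5, -0.2, -0.4]
finger_gap: 47.1
gripper_force: 0.0
t: 26.25
tcp_pos: [597.1, -58.2, 147.8]
orientation: [-0.001, 1.0, -0.0, -0.002]
contact_force: [-0.1, 0.5, 0.0]
finger_gap: 46.8
gripper_force: 0.0
x5: 0.010 0.003 0.782 -0.002 0.006 -0.000 | yaw 0.0 tcp [597.1 -58.2 147.8]
[563.3, 5.3, 44.3] 0.97
[598.6, -58.8, 40.1] 0.79
[498.1, -16.4, 90.1] 0.33
[602.4, -57.5, 59.4] 0.84
[567.5, 0.3, 71.9] 0.79
[569.0, -56.0, 78.1] 0.67
```

View pics/w6.png

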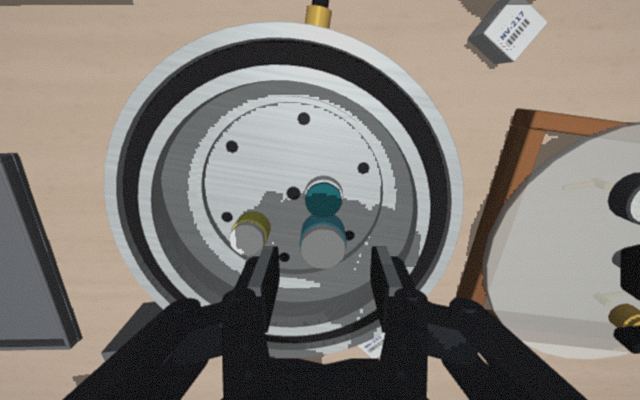

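```bash
python3 -m handwheel '.01 0 .8 0 0 0 .1;.01 0 .8 0 0 0 .1;.01 0 .8 0 0 0 .1;.01 0 .8 0 0 0 .1;0 0 .4 0 0 0 .1';python3 -m handwheel '0 0 .3 0 0 0 .1;0 0 0 0 0 0 -1;0 0 0 0 0 0 -1;0 0 0 0 0 0 -1;0 0 0 0 0 0 -1' 25
python3 -m handwheel '0 0 -.3 0 0 0 -1;0 0 -.6 0 0 0 -1'
```

```text
t: 27.02
tcp_pos: [598.0, -58.0, 58.1]
orientation: [-0.0, 1.0, 0.0, -0.002]
contact_force: [0.6, -0.7, 0.4]
finger_gap: 47.3
gripper_force: 0.0
t: 27.65
tcp_pos: [599.4, -58.4, 53.6]
orientation: [0.0, 1.0, 0.0, 0.0]
contact_force: [0.2, 0.2, 0.1]
finger_gap: 28.7
gripper_force: 24.6
t: 27.9
tcp_pos: [598.7, -58.2, 75.9]
orientation: [-0.0, 1.0, 0.0, -0.001]
contact_force: [-0.4, -0.2, 0.1]
finger_gap: 28.6
gripper_force: 24.7
```

```bash
python3 -m handwheel '0 0 -1 0 0 0 -1;0 0 -1 0 0 0 -1;0 0 -1 0 0 0 -1;-.02 -.5 -.3 0 0 0 -1'
python3 - <<'E'
from h import *
a=plan([571,306,150],0); plan([571,306,18],0,start=a)
s=r.snapshot('wrist')
for d in r.spot_in(s,'jar1'): print(np.round(d['xyz'],1),d['conf'])
E
```

```text
t: 28.4
tcp_pos: [600.2, -46.3, 161.6]
orientation: [0.001, 1.0, -0.001, 0.003]
contact_force: [-0.0, -0.1, -0.3]
finger_gap: 28.8
gripper_force: 24.7
x15: -0.078 -0.939 0.030 0.001 -0.002 -0.000 | yaw 0.0 tcp [600.2 -46.3 161.6]
x6: 0.000 -0.000 0.880 0.000 0.000 0.000 | yaw 0.0 tcp [571. 306. 150.]
[603.5 -48.  168.7] 0.79
[566.    2.9  72.7] 0.73
[577.3 -59.2  66.2] 0.57
```

```bash
python3 -m handwheel '-.08 -.94 .03 0 0 0 -1;-.08 -.94 .03 0 0 0 -1;-.08 -.94 .03 0 0 0 -1;-.08 -.94 .03 0 0 0 -1;-.08 -.94 .03 0 0 0 -1';python3 -m handwheel '-.08 -.94 .03 0 0 0 -1;-.08 -.94 .03 0 0 0 -1;-.08 -.94 .03 0 0 0 -1;-.08 -.94 .03 0 0 0 -1;-.08 -.94 .03 0 0 0 -1';python3 -m handwheel '-.08 -.94 .03 0 0 0 -1;-.08 -.94 .03 0 0 0 -1;-.08 -.94 .03 0 0 0 -1;-.08 -.94 .03 0 0 0 -1;-.08 -.94 .03 0 0 0 -1'; python3 -m handwheel '0 0 .7 0 0 0 -1;0 0 1 0 0 0 -1;0 0 1 0 0 0 -1;0 0 1 0 0 0 -1;0 0 .5 0 0 0 -1';python3 -m handwheel '0 0 .2 0 0 0 -1;0 0 0 0 0 0 -1'
python3 -c "
from h import *
plan([571,306,18],0,1)"
```

```text
t: 29.12
tcp_pos: [587.4, 72.8, 152.7]
orientation: [-0.0, 1.0, 0.0, -0.001]
contact_force: [0.2, -0.4, 0.2]
finger_gap: 28.6
gripper_force: 24.7
t: 29.75
tcp_pos: [577.4, 190.1, 148.9]
orientation: [0.0, 1.0, 0.0, -0.001]
contact_force: [-0.3, -0.1, 0.2]
finger_gap: 28.5
gripper_force: 24.7
t: 30.38
tcp_pos: [567.9, 307.8, 145.9]
orientation: [0.0, 1.0, 0.0, -0.001]
contact_force: [0.8, 0.3, -0.2]
finger_gap: 28.5
gripper_force: 24.7
t: 31.0
tcp_pos: [567.0, 305.5, 38.7]
orientation: [0.001, 1.0, -0.0, -0.002]
contact_force: [-0.1, 0.4, -0.1]
finger_gap: 28.5
gripper_force: 24.7
t: 31.25
tcp_pos: [568.8, 306.6, 37.0]
orientation: [-0.0, 1.0, 0.0, 0.0]
contact_force: [0.3, 0.7, 0.3]
finger_gap: 28.8
gripper_force: 24.7
x1: 0.089 0.024 0.759 -0.000 -0.002 0.001 | yaw 0.0 tcp [568.8 306.6  37. ]
```

Lower to contact, release, go back for the big jar at a tangential yaw.

```bash
python3 -m handwheel '0 0 .3 0 0 0 -1;0 0 .3 0 0 0 -1;0 0 .1 0 0 0 -1;0 0 .06 0 0 0 -1;0 0 0 0 0 0 -1'; python3 -m handwheel '0 0 0 0 0 0 -.1;0 0 0 0 0 0 0.1;0 0 -.4 0 0 0 .1;0 0 -1 0 0 0 .1;0 0 -1 0 0 0 .1';python3 -m handwheel '0 0 -1 0 0 0 .1;0 0 -1 0 0 0 .1;0 0 -1 0 0 0 .1'
python3 - <<'E'
from h import *
s=r.snapshot('scene')
for d in r.place_of(s,'jar1'): print(np.round(d['xyz'],1),d['conf'],proj(s,d['xyz']))
plan([563,-58,170],25); plan([540,-50,170],25)
E
```

```text
t: 31.88
tcp_pos: [568.5, 306.7, 17.8]
orientation: [-0.0, 1.0, 0.0, -0.0]
contact_force: [-0.5, 1.2, -0.3]
finger_gap: 28.8
gripper_force: 24.7
t: 32.5
tcp_pos: [568.6, 306.7, 79.1]
orientation: [-0.0, 1.0, 0.0, 0.0]
contact_force: [0.3, -0.8, -0.2]
finger_gap: 47.3
gripper_force: 0.0
t: 32.88
tcp_pos: [568.6, 306.8, 154.7]
orientation: [-0.0, 1.0, 0.0, 0.001]
contact_force: [-0.0, -0.7, 1.1]
finger_gap: 46.7
gripper_force: 0.0
[565.6   3.4  39.5] 0.63 [[309.50019755 211.97529119]]
[566.  303.9   8.6] 0.5 [[228.82006883 289.51119782]]
[562.4 -58.3  40.8] 0.43 [[324.47749202 200.04295617]]
x16: -0.206 0.898 -0.033 -0.000 -0.003 -0.182 | yaw 25.0 tcp [570.8 307.6 157.7]
x15: -0.275 0.924 -0.035 -0.000 -0.004 -0.194 | yaw 25.0 tcp [570.8 307.6 157.7]
```

```bash
python3 -c "
from h import *
a=plan([563,-58,170],35,17); plan([563,-58,55],35,start=a)"
```

```text
x17: -0.266 0.832 -0.031 -0.000 -0.003 -0.239 | yaw 35.0 tcp [570.8 307.6 157.7]
x5: 0.000 -0.000 0.920 0.000 0.000 0.000 | yaw 35.0 tcp [563. -58. 170.]
```

```bash
python3 -m handwheel '-.266 .832 -.031 0 0 -.239 .15;-.266 .832 -.031 0 0 -.239 .15;-.266 .832 -.031 0 0 -.239 .15;-.266 .832 -.031 0 0 -.239 .15;-.266 .832 -.031 0 0 -.239 .15'; python3 -m handwheel '-.266 .832 -.031 0 0 -.239 .15;-.266 .832 -.031 0 0 -.239 .15;-.266 .832 -.031 0 0 -.239 .15;-.266 .832 -.031 0 0 -.239 .15;-.266 .832 -.031 0 0 -.239 .15'; python3 -m handwheel '-.266 .832 -.031 0 0 -.239 .15;-.266 .832 -.031 0 0 -.239 .15;-.266 .832 -.031 0 0 -.239 .15;-.266 .832 -.031 0 0 -.239 .15;-.266 .832 -.031 0 0 -.239 .15'; python3 -m handwheel '-.266 .832 -.031 0 0 -.239 .15;-.266 .832 -.031 0 0 -.239 .15;0 0 0 0 0 0 .15;0 0 0 0 0 0 .15'
python3 - <<'E'
from h import *
s=r.snapshot('scene'); w=r.snapshot('wrist')
for c in (s,w):
  for d in r.place_of(c,'jar0'): print(np.round(d['xyz'],1),d['conf'],proj(c,d['xyz']).round())
plan([563,-58,55],35,5)
E
```

```text
t: 33.6
tcp_pos: [542.1, 199.9, 155.8]
orientation: [0.0, 0.996, 0.09, -0.001]
contact_force: [0.3, 0.6, -0.1]
finger_gap: 48.9
gripper_force: 0.0
t: 34.22
tcp_pos: [535.9, 91.2, 159.7]
orientation: [-0.0, 0.984, 0.179, -0.001]
contact_force: [0.8, 0.0, -0.3]
finger_gap: 49.0
gripper_force: 0.0
t: 34.85
tcp_pos: [549.2, -17.0, 163.6]
orientation: [-0.0, 0.964, 0.266, -0.0]
contact_force: [0.3, 0.2, 0.6]
finger_gap: 48.9
gripper_force: 0.0
t: 35.35
tcp_pos: [559.8, -58.1, 165.4]
orientation: [-0.001, 0.954, 0.3, -0.0]
contact_force: [-1.0, 0.3, 0.5]
finger_gap: 49.1
gripper_force: 0.0
[561.1 -59.8  39.3] 0.5 [[325. 200.]]
[563.6   2.5  40.7] 0.46 [[310. 212.]]
[563.6 304.6   6.9] 0.42 [[229. 291.]]
[563.6 -54.8  40.1] 0.84 [[323. 181.]]
[563.2   5.9  45.2] 0.56 [[264. 143.]]
x5: 0.019 0.014 0.887 -0.000 0.000 -0.000 | yaw 35.0 tcp [560.1 -57.9 165.8]
```

```bash
python3 -m handwheel '.016 .01 .7 0 0 0 .15;.016 .01 1 0 0 0 .15;.016 .01 1 0 0 0 .15;.016 .01 1 0 0 0 .15;.016 .01 .5 0 0 0 .15';python3 -m handwheel '0 0 .23 0 0 0 .15;0 0 0 0 0 0 -1;0 0 0 0 0 0 -1;0 0 0 0 0 0 -1' 25
python3 -m handwheel '0 0 -.3 0 0 0 -1;0 0 -.8 0 0 0 -1;0 0 -1 0 0 0 -1;0 0 -1 0 0 0 -1;0 0 -1 0 0 0 -1'
python3 -c "
from h import *
a=plan([509,306,150],0); plan([509,306,22],0,start=a)"
```

```text
t: 36.17
tcp_pos: [561.1, -58.0, 58.2]
orientation: [-0.001, 0.954, 0.3, -0.002]
contact_force: [0.4, -0.0, 0.2]
finger_gap: 49.0
gripper_force: 0.0
t: 36.67
tcp_pos: [563.3, -58.8, 56.1]
orientation: [0.0, 0.954, 0.3, 0.001]
contact_force: [0.4, 0.6, -0.2]
finger_gap: 35.6
gripper_force: 25.1
t: 37.3
tcp_pos: [563.1, -58.7, 160.5]
orientation: [0.001, 0.954, 0.3, 0.001]
contact_force: [0.2, -0.0, 0.1]
finger_gap: 36.0
gripper_force: 25.1
x16: 0.164 -0.922 0.026 0.001 -0.001 0.254 | yaw 0.0 tcp [563.1 -58.7 160.5]
x6: 0.000 -0.000 0.853 0.000 0.000 0.000 | yaw 0.0 tcp [509. 306. 150.]
```

```bash
python3 -m handwheel '.164 -.922 .026 0 0 .254 -1;.164 -.922 .026 0 0 .254 -1;.164 -.922 .026 0 0 .254 -1;.164 -.922 .026 0 0 .254 -1;.164 -.922 .026 0 0 .254 -1';python3 -m handwheel '.164 -.922 .026 0 0 .254 -1;.164 -.922 .026 0 0 .254 -1;.164 -.922 .026 0 0 .254 -1;.164 -.922 .026 0 0 .254 -1;.164 -.922 .026 0 0 .254 -1';python3 -m handwheel '.164 -.922 .026 0 0 .254 -1;.164 -.922 .026 0 0 .254 -1;.164 -.922 .026 0 0 .254 -1;.164 -.922 .026 0 0 .254 -1;.164 -.922 .026 0 0 .254 -1'; python3 -m handwheel '.164 -.922 .026 0 0 .254 -1;0 0 .7 0 0 0 -1;0 0 1 0 0 0 -1;0 0 1 0 0 0 -1;0 0 1 0 0 0 -1'; python3 -m handwheel '0 0 .4 0 0 0 -1;0 0 0 0 0 0 -1;0 0 0 0 0 0 -1'
python3 -c "
from h import *
a=plan([509,306,19.6],0,1)"
```

```text
t: 37.92
tcp_pos: [522.0, 51.5, 156.4]
orientation: [0.0, 0.978, 0.207, 0.001]
contact_force: [0.3, -0.4, -1.1]
finger_gap: 35.7
gripper_force: 25.1
t: 38.55
tcp_pos: [502.7, 167.0, 153.2]
orientation: [-0.0, 0.994, 0.114, 0.001]
contact_force: [0.7, 0.0, 0.8]
finger_gap: 35.8
gripper_force: 25.1
t: 39.17
tcp_pos: [505.6, 284.0, 150.0]
orientation: [-0.0, 1.0, 0.019, 0.001]
contact_force: [-0.0, 0.4, 0.1]
finger_gap: 35.7
gripper_force: 25.1
t: 39.8
tcp_pos: [507.9, 305.1, 53.8]
orientation: [0.0, 1.0, 0.0, -0.0]
contact_force: [1.4, -0.1, 0.3]
finger_gap: 36.0
gripper_force: 25.1
t: 40.17
tcp_pos: [509.2, 306.3, 46.1]
orientation: [-0.0, 1.0, 0.0, 0.001]
contact_force: [0.0, -0.7, -1.2]
finger_gap: 35.9
gripper_force: 25.1
x1: -0.010 0.012 1.059 -0.005 -0.013 0.001 | yaw 0.0 tcp [509.2 306.3  46.1]
```

```bash
python3 -m handwheel '0 0 .4 0 0 0 -1;0 0 .4 0 0 0 -1;0 0 .15 0 0 0 -1;0 0 .11 0 0 0 -1;0 0 0 0 0 0 -1'; python3 -m handwheel '0 0 0 0 0 0 0;0 0 0 0 0 0 0.2;0 0 -.4 0 0 0 .2;0 0 -1 0 0 0 .2;0 0 -1 0 0 0 .1';python3 -m handwheel '0 0 -1 0 0 0 .1;0 0 -1 0 0 0 .1;0 0 -1 0 0 0 .1;0 0 0 0 0 0 .1'
python3 - <<'E'
from h import *
a=plan([566.5,2,165],-35); plan([566.5,2,50],-35,start=a)
s=r.snapshot('scene')
for d in r.place_of(s,'jar3'): print(np.round(d['xyz'],1),d['conf'],proj(s,d['xyz']).round())
E
```

```text
t: 40.8
tcp_pos: [508.5, 306.3, 18.4]
orientation: [-0.0, 1.0, 0.0, 0.0]
contact_force: [0.5, -1.3, 0.3]
finger_gap: 36.1
gripper_force: 25.1
t: 41.42
tcp_pos: [508.4, 306.2, 79.6]
orientation: [-0.0, 1.0, 0.0, 0.0]
contact_force: [-0.3, -0.4, 0.7]
finger_gap: 46.9
gripper_force: 0.0
t: 41.92
tcp_pos: [510.0, 306.9, 156.8]
orientation: [-0.001, 1.0, 0.0, 0.003]
contact_force: [-0.0, -0.5, -0.7]
finger_gap: 46.8
gripper_force: 0.0
x12: 0.469 0.939 -0.027 -0.002 -0.003 0.339 | yaw -35.0 tcp [510.  306.9 156.8]
x5: 0.000 -0.000 0.920 0.000 0.000 0.000 | yaw -35.0 tcp [566.5   2.  165. ]
[507.2 300.4   4. ] 0.64 [[246. 304.]]
[565.7 305.2   6. ] 0.5 [[229. 290.]]
```

```bash
python3 -m handwheel '.469 .939 -.027 0 0 .339 .1;.469 .939 -.027 0 0 .339 .1;.469 .939 -.027 0 0 .339 .1;.469 .939 -.027 0 0 .339 .1;.469 .939 -.027 0 0 .339 .1';python3 -m handwheel '.469 .939 -.027 0 0 .339 .1;.469 .939 -.027 0 0 .339 .1;.469 .939 -.027 0 0 .339 .1;.469 .939 -.027 0 0 .339 .1;.469 .939 -.027 0 0 .339 .1';python3 -m handwheel '.469 .939 -.027 0 0 .339 .1;.469 .939 -.027 0 0 .339 .1;0 0 0 0 0 0 .1;0 0 0 0 0 0 .1'
python3 - <<'E'
from h import *
s=r.snapshot('scene'); w=r.snapshot('wrist'); save(w,'w7.png')
for c in (s,w):
  for d in r.place_of(c,'jar3'): print(np.round(d['xyz'],1),d['conf'],proj(c,d['xyz']).round())
plan([566.5,2,50],-35,5)
E
```

```text
t: 42.65
tcp_pos: [553.8, 182.8, 154.7]
orientation: [0.0, 0.992, -0.128, -0.002]
contact_force: [0.2, 0.2, 0.2]
finger_gap: 47.0
gripper_force: 0.0
t: 43.28
tcp_pos: [567.6, 52.9, 158.1]
orientation: [0.0, 0.968, -0.252, -0.002]
contact_force: [1.2, 0.2, 0.1]
finger_gap: 46.6
gripper_force: 0.0
t: 43.78
tcp_pos: [564.4, 1.9, 160.3]
orientation: [-0.0, 0.954, -0.3, -0.001]
contact_force: [-0.0, -0.1, -0.5]
finger_gap: 47.2
gripper_force: 0.0
[508.7 303.1   4. ] 0.76 [[245. 304.]]
[567.8 307.    7.4] 0.71 [[227. 290.]]
[565.4   1.5  39.8] 0.39 [[310. 212.]]
[564.1   3.9  45.1] 0.88 [[321. 192.]]
[568.  307.2   2.3] 0.64 [[110. 317.]]
x5: 0.012 -0.006 0.890 0.000 0.001 0.003 | yaw -35.0 tcp [564.9   2.2 161.2]
```

View pics/w7.png

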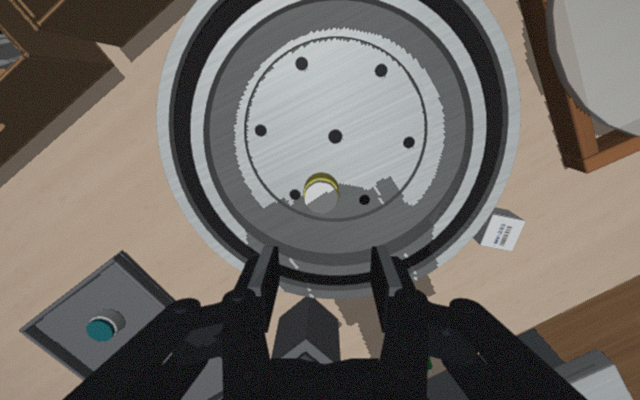

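```bash
python3 -m handwheel '.01 0 .7 0 0 0 .1;.01 0 1 0 0 0 .1;.01 0 1 0 0 0 .1;0 0 1 0 0 0 .1;0 0 .5 0 0 0 .1';python3 -m handwheel '0 0 .3 0 0 0 .1;0 0 0 0 0 0 -1;0 0 0 0 0 0 -1;0 0 0 0 0 0 -1;0 0 0 0 0 0 -1' 25
python3 -m handwheel '0 0 -.3 0 0 0 -1;0 0 -.8 0 0 0 -1;0 0 -1 0 0 0 -1;0 0 -1 0 0 0 -1;0 0 -1 0 0 0 -1'
python3 -c "
from h import *
a=plan([455,306,170],0);plan([520,300,170],0)"
```

```text
t: 44.6
tcp_pos: [563.9, 1.4, 53.7]
orientation: [0.0, 0.954, -0.3, -0.002]
contact_force: [0.3, 0.5, 0.7]
finger_gap: 46.7
gripper_force: 0.0
t: 45.22
tcp_pos: [565.9, 0.9, 49.5]
orientation: [-0.0, 0.954, -0.3, 0.0]
contact_force: [-0.4, 0.2, -0.3]
finger_gap: 28.5
gripper_force: 25.9
t: 45.85
tcp_pos: [566.1, 0.9, 154.2]
orientation: [-0.0, 0.954, -0.3, 0.001]
contact_force: [1.1, 0.5, -0.0]
finger_gap: 28.2
gripper_force: 25.9
x11: -0.756 -0.931 -0.058 -0.000 -0.001 -0.370 | yaw 0.0 tcp [566.1   0.9 154.2]
x12: -0.476 -0.907 -0.053 -0.000 -0.001 -0.339 | yaw 0.0 tcp [566.1   0.9 154.2]
```

```bash
python3 -m handwheel '-.4 -.5 -.6 0 0 0 -1;-.75 -.93 -.06 0 0 -.37 -1;-.75 -.93 -.06 0 0 -.37 -1;-.75 -.93 -.06 0 0 -.37 -1;-.75 -.93 -.06 0 0 -.37 -1';python3 -m handwheel '-.75 -.93 -.06 0 0 -.37 -1;-.75 -.93 -.06 0 0 -.37 -1;-.75 -.93 -.06 0 0 -.37 -1;-.75 -.93 -.06 0 0 -.37 -1;-.75 -.93 -.06 0 0 -.37 -1';python3 -m handwheel '-.75 -.93 -.06 0 0 -.37 -1;0 0 0 0 0 -.37 -1;0 0 0 0 0 0 -1'
python3 -c "
from h import *
a=plan([455,306,40],0);plan([455,306,13],0,start=a)"
```

```text
t: 46.48
tcp_pos: [545.9, 136.7, 173.0]
orientation: [-0.0, 0.981, -0.192, 0.0]
contact_force: [0.6, -0.4, -0.9]
finger_gap: 28.3
gripper_force: 25.9
t: 47.1
tcp_pos: [487.2, 273.5, 180.5]
orientation: [-0.0, 0.999, -0.054, -0.0]
contact_force: [0.1, -0.9, 0.3]
finger_gap: 28.4
gripper_force: 25.9
t: 47.48
tcp_pos: [471.4, 297.9, 181.9]
orientation: [-0.0, 1.0, 0.001, 0.0]
contact_force: [0.5, 0.3, 0.3]
finger_gap: 28.2
gripper_force: 25.9
x6: -0.110 -0.054 0.946 -0.000 -0.000 0.001 | yaw 0.0 tcp [471.4 297.9 181.9]
x2: 0.000 -0.000 0.540 0.000 0.000 0.000 | yaw 0.0 tcp [455. 306.  40.]
```

```bash
python3 -m handwheel '-.22 -.1 .7 0 0 0 -1;-.22 -.1 1 0 0 0 -1;-.22 -.1 1 0 0 0 -1;0 0 1 0 0 0 -1;0 0 1 0 0 0 -1';python3 -m handwheel '0 0 .9 0 0 0 -1;0 0 .5 0 0 0 -1;0 0 .3 0 0 0 -1;0 0 .1 0 0 0 -1;0 0 0 0 0 0 -1'
python3 -c "
from h import *
plan([455,306,13],0,1)"
```

```text
t: 48.1
tcp_pos: [454.6, 304.0, 61.8]
orientation: [0.0, 1.0, -0.0, -0.001]
contact_force: [-0.5, -0.2, 0.4]
finger_gap: 28.1
gripper_force: 25.9
t: 48.72
tcp_pos: [456.2, 304.6, 19.5]
orientation: [-0.0, 1.0, 0.0, 0.0]
contact_force: [0.5, -0.3, -0.3]
finger_gap: 28.3
gripper_force: 25.9
x1: -0.046 -0.054 0.258 -0.003 -0.006 0.002 | yaw 0.0 tcp [456.2 304.6  19.5]
```

Then release, rise, and check the jars and stylus.

```bash
python3 -m handwheel '0 0 .15 0 0 0 -1;0 0 .1 0 0 0 -1;0 0 .03 0 0 0 -1;0 0 0 0 0 0 -1'; python3 -m handwheel '0 0 0 0 0 0 0;0 0 0 0 0 0 0.1;0 0 -.4 0 0 0 .1;0 0 -1 0 0 0 .1;0 0 -1 0 0 0 .1';python3 -m handwheel '0 0 -1 0 0 0 .1;0 0 -1 0 0 0 .1;0 0 -1 0 0 0 .1;0 0 -1 0 0 0 .1;0 0 -1 0 0 0 .1'
python3 - <<'E'
from h import *
plan([400,140,260],0)
s=r.snapshot('scene'); t=r.snapshot('top')
for c in (s,t):
  for q in ('jar0','stylus','holder'):
    for d in r.place_of(c,q): print(q,np.round(d['xyz'],1),d['conf'],proj(c,d['xyz']).round())
a=cv2.resize(s['image'][240:370,170:350],None,fx=4,fy=4,interpolation=cv2.INTER_CUBIC)
cv2.imwrite('pics/c3.png',a[...,::-1])
E
```

```text
t: 49.22
tcp_pos: [455.8, 304.5, 12.0]
orientation: [-0.0, 1.0, 0.0, 0.0]
contact_force: [-0.1, 0.7, 0.1]
finger_gap: 28.1
gripper_force: 25.9
t: 49.85
tcp_pos: [455.8, 304.5, 73.1]
orientation: [-0.0, 1.0, 0.0, 0.0]
contact_force: [0.8, 0.7, 0.7]
finger_gap: 47.1
gripper_force: 0.0
t: 50.48
tcp_pos: [455.7, 304.5, 198.7]
orientation: [-0.0, 1.0, 0.0, 0.0]
contact_force: [0.1, 0.0, 0.1]
finger_gap: 47.3
gripper_force: 0.0
x7: -0.318 0.940 -0.351 -0.000 -0.001 0.000 | yaw 0.0 tcp [455.7 304.5 198.7]
jar0 [507.2 304.8   2.8] 0.69 [[245. 305.]]
jar0 [452.8 306.4   0.5] 0.6 [[260. 320.]]
jar0 [566.1 306.5   6.5] 0.5 [[228. 291.]]
stylus [433.1 118.5  14.3] 0.7 [[318. 270.]]
stylus [335.9 230.2   0.5] 0.68 [[318. 328.]]
holder [435.4 119.8  -0.9] 0.73 [[317. 273.]]
jar0 [511.1 305.9   5.8] 0.74 [[210. 213.]]
jar0 [569.2 306.    7. ] 0.66 [[211. 190.]]
jar0 [454.8 307.9   1.2] 0.46 [[209. 235.]]
jar0 [ 534.7 -111.9   94.8] 0.42 [[379. 200.]]
stylus [3.401e+02 2.299e+02 3.000e-01] 0.66 [[237. 282.]]
holder [433.2 122.3   0.8] 0.66 [[282. 245.]]
holder [ 533.4 -328.4   60. ] 0.19 [[468. 204.]]
```

View pics/c3.png

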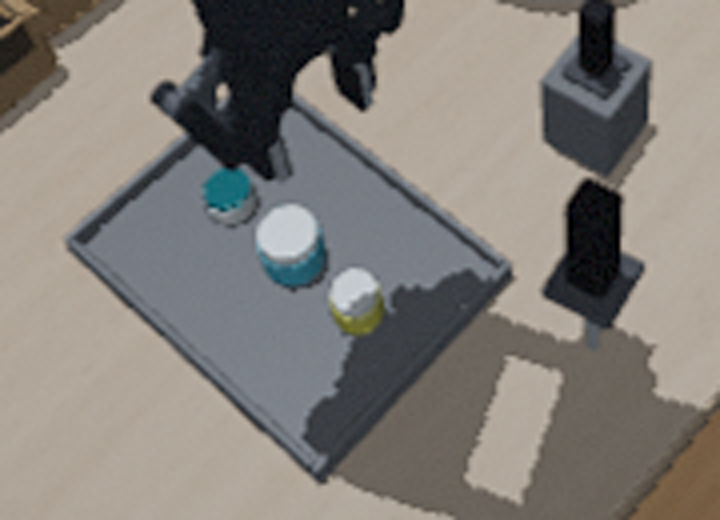

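```bash
cat > fit.py <<'E'
from h import *
from scipy.optimize import minimize
def rad(s,z,c):
    v,u=np.mgrid[0:400,0:640]; R=cv2.Rodrigues(np.float64(s['rvec']))[0]; o=-R.T@np.float64(s['tvec']).ravel()
    d=np.stack([u,v,np.ones_like(u)],-1)@np.linalg.inv(np.float64(s['mtx'])).T@R
    P=o+d*((z-o[2])/d[...,2])[...,None]; return P[...,:2]
def fit(s,c0=(598,-32.5)):
    g=cv2.cvtColor(s['image'],cv2.COLOR_RGB2GRAY).astype(float); P1=rad(s,100,0);P2=rad(s,93,0)
    roi=np.abs(np.linalg.norm(P1-c0,axis=-1)-103)<14
    gg=g[roi];a=P1[roi];b=P2[roi]
    lo,hi=np.percentile(gg,[15,85])
    def cost(c):
        sg=lambda x:1/(1+np.exp(-x/1.0))
        m=1
        for p in (a,b):
            q=np.linalg.norm(p-c,axis=-1); m=m*sg(q-96)*sg(110-q)
        return np.mean((hi+(lo-hi)*m-gg)**2)
    o=minimize(cost,c0,method='Nelder-Mead',options=dict(initial_simplex=[c0,(c0[0]+5,c0[1]),(c0[0],c0[1]+5)]))
    return o.x.round(2),round(o.fun,1),(lo,hi)
E
python3 - <<'E'
from fit import *
import pickle
w=pickle.load(open('w5.pkl','rb')); t=r.snapshot('top'); s=r.snapshot('scene')
for c in (w,t,s): print(fit(c))
print('lug px w5', ray(w,(319/2.4+160,505/2.4),95))
g=cv2.cvtColor(w['image'],cv2.COLOR_RGB2GRAY); 
im=cv2.GaussianBlur(w['image'],(3,3),0); m=np.zeros((402,642),np.uint8)
for seed in [(213,219),(182,208),(180,204)]:
    m=np.zeros((402,642),np.uint8); cv2.floodFill(im.copy(),m,seed,0,(10,)*3,(10,)*3,cv2.FLOODFILL_FIXED_RANGE)
    k=np.argwhere(m[1:-1,1:-1])[:,::-1].astype(np.float32); c=cv2.minAreaRect(k); b=cv2.boxPoints(c)
    Q=np.array([ray(w,u,70)[:2] for u in b]); print(len(k),Q.round(1).tolist(),Q.mean(0))
E
```

```text
(array([597.81, -33.06]), np.float64(1082.2), (np.float64(27.0), np.float64(178.0)))
(array([597.85, -30.77]), np.float64(120.6), (np.float64(14.0), np.float64(179.0)))
(array([594.1 , -38.09]), np.float64(669.6), (np.float64(40.0), np.float64(77.0)))
lug px w5 [476.70071301 -13.23710416  95.        ]
472 [[405.9, 143.6], [454.2, 142.1], [460.3, 88.2], [412.1, 87.7]] [433.12505604 115.40412811]
53 [[439.3, 143.9], [462.7, 110.2], [449.5, 103.4], [425.6, 137.4]] [444.26852847 123.71377312]
450 [[404.7, 142.3], [452.8, 142.1], [460.4, 89.4], [412.5, 87.7]] [432.59768953 115.37265328]
```

```bash
python3 -c "
from h import *
a=plan([433.3,119,190],3,8); plan([433.3,119,87],3,start=a)"
```

```text
x8: -0.131 0.923 0.029 0.001 0.002 -0.043 | yaw 3.0 tcp [455.2 304.2 195.7]
x5: 0.000 -0.000 0.824 0.000 0.000 0.000 | yaw 3.0 tcp [433.3 119.  190. ]
```

```bash
python3 -m handwheel '-.13 .92 .03 0 0 -.043 .1;-.13 .92 .03 0 0 -.043 .1;-.13 .92 .03 0 0 -.043 .1;-.13 .92 .03 0 0 -.043 .1;-.13 .92 .03 0 0 -.043 .1';python3 -m handwheel '-.13 .92 .03 0 0 -.043 .1;-.13 .92 .03 0 0 -.043 .1;-.13 .92 .03 0 0 -.043 .1;0 0 0 0 0 0 .1;0 0 0 0 0 0 .1'
python3 - <<'E'
from h import *
plan([433.3,119,87],3)
s=r.snapshot('scene')
for q in ('stylus','holder'):
    for d in r.place_of(s,q)+r.spot_in(s,q): print(q,np.round(d['xyz'],1),d['conf'],proj(s,d['xyz']).round())
save(s,'s5.png',(270,210,370,310),6)
E
```

```text
t: 51.6
tcp_pos: [440.7, 188.5, 192.7]
orientation: [0.0, 1.0, 0.017, -0.0]
contact_force: [0.6, -0.4, -0.5]
finger_gap: 46.9
gripper_force: 0.0
t: 52.22
tcp_pos: [434.0, 120.3, 190.8]
orientation: [-0.0, 1.0, 0.026, -0.0]
contact_force: [-0.6, -0.1, 1.1]
finger_gap: 46.9
gripper_force: 0.0
x5: -0.006 0.010 0.830 -0.001 0.000 -0.001 | yaw 3.0 tcp [434.  120.3 190.8]
stylus [334.6 231.3  -0.6] 0.79 [[319. 328.]]
stylus [431.5 122.8  12.4] 0.74 [[318. 272.]]
stylus [328.4 239.1 115.9] 0.76 [[319. 309.]]
stylus [426.7 127.9 100.9] 0.61 [[318. 254.]]
holder [433.9 117.5  -1.4] 0.9 [[318. 273.]]
holder [566.7 305.8   8.3] 0.47 [[228. 290.]]
holder [418.5 142.3  49.3] 0.93 [[316. 272.]]
```

View pics/s5.png

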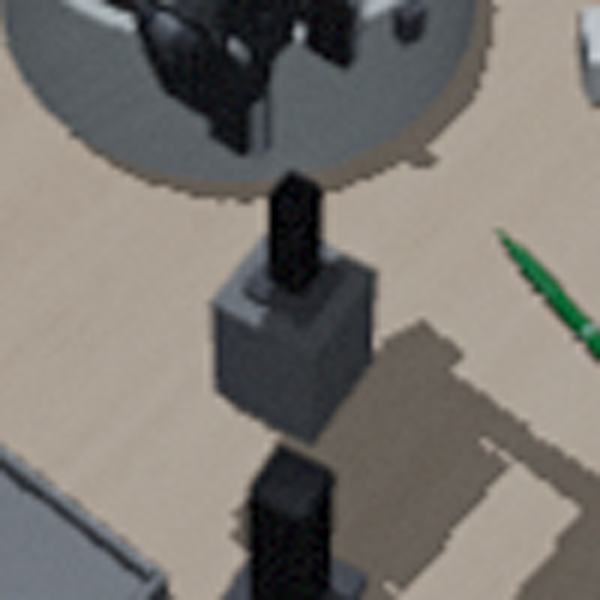

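```bash
python3 -m handwheel '0 .01 .7 0 0 0 .1;0 .01 1 0 0 0 .1;0 .01 1 0 0 0 .1;0 .01 .8 0 0 0 .1;0 0 .5 0 0 0 .1';python3 -m handwheel '0 0 .15 0 0 0 .1;0 0 0 0 0 0 .1;0 0 0 0 0 0 -1;0 0 0 0 0 0 -1;0 0 0 0 0 0 -1' 60;python3 -m handwheel '0 0 0 0 0 0 -1;0 0 0 0 0 0 -1'
python3 - <<'E'
from h import *
plan([433.3,119,87],3,1)
for i in range(6):
    r.snapshot('top'); o=r.observe(); print(o['tcp_pos'].round(2),o['finger_gap'])
print(Ro.from_quat(np.roll(o['orientation'],-1)).as_matrix().round(4).tolist())
E
```

```text
t: 53.1
tcp_pos: [432.7, 119.0, 88.7]
orientation: [0.0, 1.0, 0.026, -0.002]
contact_force: [-0.4, -0.4, -0.4]
finger_gap: 47.0
gripper_force: 0.0
t: 53.72
tcp_pos: [434.9, 119.0, 88.1]
orientation: [-0.0, 1.0, 0.026, 0.001]
contact_force: [0.2, 0.0, 2.6]
finger_gap: 17.4
gripper_force: 58.4
t: 53.98
tcp_pos: [434.9, 119.0, 88.1]
orientation: [-0.0, 1.0, 0.026, 0.001]
contact_force: [0.1, -0.2, 5.9]
finger_gap: 17.3
gripper_force: 58.6
x1: -0.063 -0.004 0.046 0.000 -0.013 -0.002 | yaw 3.0 tcp [434.9 119.   88.1]
[434.89 118.98  88.13] 17.282809673766547
[434.89 118.96  88.14] 17.406592391082807
[434.87 118.98  88.12] 17.068737238550177
[434.89 118.96  88.15] 17.508645853297914
[434.87 118.97  88.13] 17.29525709437323
[434.89 118.98  88.15] 17.66032033294949
[[0.9986, 0.052, 0.0018], [0.052, -0.9986, 0.0001], [0.0018, -0.0, -1.0]]
```

```bash
python3 -m handwheel '0 0 -.3 0 0 0 -1;0 0 -.8 0 0 0 -1;0 0 -1 0 0 0 -1;0 0 -1 0 0 0 -1;0 0 -1 0 0 0 -1';python3 -m handwheel '0 0 -.8 0 0 0 -1;0 0 0 0 0 0 -1;0 0 0 0 0 0 -1'
python3 - <<'E'
from h import *
o=r.observe(); print(o['tcp_pos'],o['finger_gap'])
for n in ('scene','top','scene','top'):
    c=r.snapshot(n)
    for d in r.place_of(c,'stylus'):
        if d['xyz'][2]>50: print(n,np.round(d['xyz'],1),round(d['conf'],2))
a=np.radians(171); g=np.array([597.8+103*np.cos(a),-32+103*np.sin(a)]); print(g)
plan([*g,210],3)
E
```

```text
t: 54.9
tcp_pos: [433.1, 118.9, 189.7]
orientation: [-0.0, 1.0, 0.026, -0.001]
contact_force: [0.7, 0.2, -1.1]
finger_gap: 17.1
gripper_force: 58.1
t: 55.28
tcp_pos: [433.1, 118.9, 208.3]
orientation: [0.0, 1.0, 0.026, -0.001]
contact_force: [0.2, -0.4, -0.6]
finger_gap: 17.3
gripper_force: 58.1
[433.13425103 118.89858532 208.33592649] 17.255077729537582
scene [431.  122.9 130.7] 0.52
top [ 634.  -128.3   89.2] 0.59
top [700.6 -48.   93.6] 0.51
scene [432.7 122.2 131.3] 0.45
[496.06810092 -15.8872501 ]
x6: 0.367 0.919 -0.005 -0.000 0.001 -0.000 | yaw 3.0 tcp [433.9 118.9 209.3]
```

```bash
python3 - <<'E'
from h import *
s=r.snapshot('wrist'); o=r.observe(); p=o['tcp_pos']; print(p)
R=Ro.from_quat(np.roll(o['orientation'],-1))
for d in (0,40,60,78,83): print(d,proj(s,p+R.apply([0,0,d])).round(1))
u,v=proj(s,p+R.apply([0,0,78]))[0].astype(int)
g=cv2.cvtColor(s['image'],cv2.COLOR_RGB2GRAY)
for y in range(v-22,v+20): print(y,' '.join('%3d'%k for k in g[y,u-14:u+16]))
print(u-14)
E
```

```text
[433.95776315 118.93783081 209.47778814]
0 [[321.7 258. ]]
40 [[322.2 226. ]]
60 [[322.4 214.2]]
78 [[322.5 205.1]]
83 [[322.5 202.8]]
183 118 118 118 119 113  96  88  84  59  42  46  38  52  51  55  46  46  51  46  42  51  50  46  53  49  45  53  63  84  91
184 110 110 111 112 104  93  90  79  58  36  52  51  43  50  51  48  54  48  50  48  49  51  49  49  46  43  50  63  87  86
185  77  80  76  81  79  74  71  66  45  46  48  53  54  47  46  51  48  49  46  49  48  52  52  51  50  52  49  64  78  86
186  60  71  60  63  58  63  55  55  57  46  50  47  48  49  49  45  47  49  53  56  38  50  50  44  47  53  47  56  79  83
187  64  60  60  67  66  58  58  59  56  45  42  52  44  43  53  51  47  48  51  49  43  41  48  51  52  50  41  60  73  77
188  64  66  65  64  68  61  62  53  58  47  48  52  49  53  51  49  51  48  48  48  43  44  48  49  53  52  46  52  63  58
189  61  62  68  61  61  66  57  54  56  52  49  46  46  48  51  45  51  49  44  47  53  44  40  50  41  50  43  54  53  55
190  68  61  67  60  67  62  61  61  56  49  46  46  47  53  50  52  51  49  50  54  45  48  50  
[... 3546 characters left out ...]
  90  70  72  64  73  69  70  65  65  62  66  84  97 103 101  95  98  99  97
220  95  97  95  99  98  97 100 100  98 103  94  73  68  64  62  65  67  70  70  68  65  68  80  99  99 103 101 102  98 100
221 100  98 102  99 101 100 103  98 103 103 101  71  68  73  68  68  74  69  71  65  66  64  74  95  98  98 100 100  94  95
222  92  97  99  95  93  97  92  93  93  94  91  73  59  60  63  63  64  63  58  61  57  56  65  77  85  85  81  81  71  70
223  64  66  64  62  56  61  62  62  60  59  57  54  43  49  44  47  34  45  46  40  40  42  49  50  57  48  51  50  44  45
224  37  42  39  41  33  36  41  36  35  30  43  41  32  39  31  37  35  36  35  38  36  28  34  35  32  43  38  43  40  39
308
```

```bash
python3 -m handwheel '.2 .4 0 0 0 0 -1;.325 .79 0 0 0 0 -1;.325 .79 0 0 0 0 -1;.325 .79 0 0 0 0 -1;.325 .79 0 0 0 0 -1';python3 -m handwheel '.325 .79 0 0 0 0 -1;.325 .79 0 0 0 0 -1;.13 .38 0 0 0 0 -1;0 0 0 0 0 0 -1;0 0 0 0 0 0 -1'
python3 -c "
from h import *
plan([497.9,-15.9,180],3);plan([497.9,-15.9,173.3],3,1)"
```

```text
t: 56.35
tcp_pos: [476.7, 30.7, 209.8]
orientation: [0.0, 1.0, 0.026, 0.0]
contact_force: [-0.3, 0.1, -0.1]
finger_gap: 17.2
gripper_force: 58.2
t: 56.98
tcp_pos: [497.9, -15.5, 209.6]
orientation: [-0.0, 1.0, 0.026, -0.0]
contact_force: [-0.5, 0.1, -0.1]
finger_gap: 17.4
gripper_force: 58.3
x2: 0.000 0.008 0.591 -0.001 0.001 -0.000 | yaw 3.0 tcp [497.9 -15.5 209.6]
x1: 0.000 0.016 1.450 -0.003 0.003 -0.000 | yaw 3.0 tcp [497.9 -15.5 209.6]
```

```bash
python3 -m handwheel '0 .016 .4 0 0 0 -1;0 0 .5 0 0 0 -1;0 0 .3 0 0 0 -1;0 0 .2 0 0 0 -1;0 0 0 0 0 0 -1'; python3 -m handwheel '0 0 .04 0 0 0 -1;0 0 0 0 0 0 -1'
for i in 1 2; do python3 -c "
from h import *
r.snapshot('top');o=r.observe();print(o['tcp_pos'],o['contact_force'],o['ft_torque'])"; done
```

```text
t: 57.6
tcp_pos: [497.9, -16.2, 174.1]
orientation: [-0.0, 1.0, 0.026, -0.001]
contact_force: [-0.7, -0.2, 0.8]
finger_gap: 17.6
gripper_force: 58.3
t: 57.85
tcp_pos: [498.4, -16.4, 174.0]
orientation: [0.0, 1.0, 0.026, 0.0]
contact_force: [0.5, 0.2, -1.0]
finger_gap: 17.0
gripper_force: 58.3
[498.36464494 -16.39054965 174.03349173] [ 0.88524547  0.69719738 -1.03238294] [-0.03117151 -0.03270342 -0.00771127]
[498.32114166 -16.3656414  174.01047207] [-0.43576194 -0.53734153 -0.69130736] [ 0.02780456 -0.01616483  0.00153924]
```

```bash
f(){ grep -E 'tcp_pos|contact'|tr '\n' ' ';echo; }
python3 -m handwheel '-.08 0 0 0 0 0 -1;0 0 0 0 0 0 -1'|f; python3 -m handwheel '-.04 0 0 0 0 0 -1;0 0 0 0 0 0 -1'|f; python3 -m handwheel '-.04 0 0 0 0 0 -1;0 0 0 0 0 0 -1'|f; python3 -m handwheel '-.04 0 0 0 0 0 -1;0 0 0 0 0 0 -1'|f
```

```text
tcp_pos: [496.0, -16.4, 173.7] contact_force: [0.4, -0.2, -0.2] 
tcp_pos: [495.1, -16.5, 173.7] contact_force: [0.7, -0.4, -1.4] 
tcp_pos: [494.1, -16.5, 173.7] contact_force: [0.8, 0.2, -1.3] 
tcp_pos: [493.4, -16.6, 173.8] contact_force: [0.5, 0.5, -1.5]
```

```bash
f(){ grep -E 'tcp_pos|contact'|tr '\n' ' ';echo; }
python3 -m handwheel '.2 0 0 0 0 0 -1;.08 0 0 0 0 0 -1;0 0 0 0 0 0 -1'|f; python3 -m handwheel '.04 0 0 0 0 0 -1;0 0 0 0 0 0 -1'|f; python3 -m handwheel '.04 0 0 0 0 0 -1;0 0 0 0 0 0 -1'|f; python3 -m handwheel '.04 0 0 0 0 0 -1;0 0 0 0 0 0 -1'|f
```

```text
tcp_pos: [500.3, -16.2, 173.7] contact_force: [0.4, 0.4, -1.0] 
tcp_pos: [501.2, -16.1, 173.7] contact_force: [0.7, -0.4, -0.8] 
tcp_pos: [502.2, -16.1, 173.7] contact_force: [-0.5, -0.1, -0.4] 
tcp_pos: [503.1, -16.0, 173.7] contact_force: [-0.7, 0.2, -0.6]
```

```bash
python3 -m handwheel '-.1 0 0 0 0 0 -1;-.09 0 0 0 0 0 -1;0 0 0 0 0 0 -1;0 0 0 0 0 0 -1' | grep tcp
python3 - <<'E'
from h import *
for k in range(37):
    a=np.radians(176+10*k+87); t=np.radians(181+10*k)
    print(k,'%.3f %.3f'%(.1436*np.cos(a),-.1436*np.sin(a)),'end',round(600+103*np.cos(t),1),round(-32+103*np.sin(t),1))
plan([498.3,-15.9,173.3],3,1)
E
```

```text
tcp_pos: [498.4, -16.3, 173.8]
0 -0.018 0.143 end 497.0 -33.8
1 0.008 0.143 end 498.9 -51.7
2 0.032 0.140 end 503.8 -68.9
3 0.056 0.132 end 511.7 -85.0
4 0.078 0.120 end 522.3 -99.6
5 0.098 0.105 end 535.2 -112.0
6 0.115 0.086 end 550.1 -122.1
7 0.128 0.065 end 566.5 -129.4
8 0.137 0.042 end 583.9 -133.7
9 0.143 0.018 end 601.8 -135.0
10 0.143 -0.008 end 619.7 -133.1
11 0.140 -0.032 end 636.9 -128.2
12 0.132 -0.056 end 653.0 -120.3
13 0.120 -0.078 end 667.6 -109.7
14 0.105 -0.098 end 680.0 -96.8
15 0.086 -0.115 end 690.1 -81.9
16 0.065 -0.128 end 697.4 -65.5
17 0.042 -0.137 end 701.7 -48.1
18 0.018 -0.143 end 703.0 -30.2
19 -0.008 -0.143 end 701.1 -12.3
20 -0.032 -0.140 end 696.2 4.9
21 -0.056 -0.132 end 688.3 21.0
22 -0.078 -0.120 end 677.7 35.6
23 -0.098 -0.105 end 664.8 48.0
24 -0.115 -0.086 end 649.9 58.1
25 -0.128 -0.065 end 633.5 65.4
26 -0.137 -0.042 end 616.1 69.7
27 -0.143 -0.018 end 598.2 71.0
28 -0.143 0.008 end 580.3 69.1
29 -0.140 0.032 end 563.1 64.2
30 -0.132 0.056 end 547.0 56.3
31 -0.120 0.078 end 532.4 45.7
32 -0.105 0.098 end 520.0 32.8
33 -0.086 0.115 end 509.9 17.9
34 -0.065 0.128 end 502.6 1.5
35 -0.042 0.137 end 498.3 -15.9
36 -0.018 0.143 end 497.0 -33.8
x1: -0.004 -0.017 0.020 0.000 -0.002 -0.002 | yaw 3.0 tcp [498.4 -16.3 173.8]
```

First quarter (k = 0–8), watching force and pose.

```bash
f(){ grep -E 'tcp_pos|contact'|tr '\n' ' ';echo; }
python3 -m handwheel '-.018 .143 0 0 0 0 -1;-.018 .143 0 0 0 0 -1;-.018 .143 0 0 0 0 -1;-.018 .143 0 0 0 0 -1;-.018 .143 0 0 0 0 -1'|f
python3 -m handwheel '.008 .143 0 0 0 0 -1;.008 .143 0 0 0 0 -1;.008 .143 0 0 0 0 -1;.008 .143 0 0 0 0 -1;.008 .143 0 0 0 0 -1'|f
python3 -m handwheel '.032 .140 0 0 0 0 -1;.032 .140 0 0 0 0 -1;.032 .140 0 0 0 0 -1;.032 .140 0 0 0 0 -1;.032 .140 0 0 0 0 -1'|f
python3 -m handwheel '.056 .132 0 0 0 0 -1;.056 .132 0 0 0 0 -1;.056 .132 0 0 0 0 -1;.056 .132 0 0 0 0 -1;.056 .132 0 0 0 0 -1'|f
python3 -m handwheel '.078 .120 0 0 0 0 -1;.078 .120 0 0 0 0 -1;.078 .120 0 0 0 0 -1;.078 .120 0 0 0 0 -1;.078 .120 0 0 0 0 -1'|f
python3 -m handwheel '.098 .105 0 0 0 0 -1;.098 .105 0 0 0 0 -1;.098 .105 0 0 0 0 -1;.098 .105 0 0 0 0 -1;.098 .105 0 0 0 0 -1'|f
python3 -m handwheel '.115 .086 0 0 0 0 -1;.115 .086 0 0 0 0 -1;.115 .086 0 0 0 0 -1;.115 .086 0 0 0 0 -1;.115 .086 0 0 0 0 -1'|f
python3 -m handwheel '.128 .065 0 0 0 0 -1;.128 .065 0 0 0 0 -1;.128 .065 0 0 0 0 -1;.128 .065 0 0 0 0 -1;.128 .065 0 0 0 0 -1'|f
python3 -m handwheel '.137 .042 0 0 0 0 -1;.137 .042 0 0 0 0 -1;.137 .042 0 0 0 0 -1;.137 .042 0 0 0 0 -1;.137 .042 0 0 0 0 -1'|f
python3 -c "
from h import *
r.snapshot('top');plan([583.9,-133.7,173.8],3,1)"
```

```text
tcp_pos: [497.1, -34.6, 173.7] contact_force: [1.3, 0.6, -0.3] 
tcp_pos: [499.0, -52.3, 173.7] contact_force: [-0.3, -0.1, -0.8] 
tcp_pos: [504.0, -69.5, 173.7] contact_force: [0.8, -0.5, -0.8] 
tcp_pos: [511.9, -85.6, 173.7] contact_force: [-0.0, -0.7, -0.8] 
tcp_pos: [522.4, -100.1, 173.7] contact_force: [0.5, 0.1, -1.6] 
tcp_pos: [535.4, -112.5, 173.7] contact_force: [-0.4, -0.0, -1.1] 
tcp_pos: [550.3, -122.5, 173.7] contact_force: [-0.2, 0.7, -0.3] 
tcp_pos: [566.7, -129.7, 173.7] contact_force: [0.0, 0.4, -0.6] 
tcp_pos: [584.1, -134.0, 173.7] contact_force: [-0.0, 0.2, -0.2] 
x1: -0.022 -0.021 -0.001 0.001 -0.003 -0.002 | yaw 3.0 tcp [ 584.5 -134.2  173.8]
```

```bash
f(){ grep -E 'tcp_pos|contact'|tr '\n' ' ';echo; }
python3 -m handwheel '0 .14 0 0 0 0 -1;0 0 0 0 0 0 -1'|f; python3 -m handwheel '0 .04 0 0 0 0 -1;0 0 0 0 0 0 -1'|f; python3 -m handwheel '0 .04 0 0 0 0 -1;0 0 0 0 0 0 -1;0 0 0 0 0 0 -1'|f; python3 -m handwheel '0 -.2 0 0 0 0 -1;0 -.16 0 0 0 0 -1;0 0 0 0 0 0 -1'|f;  python3 -m handwheel '0 -.04 0 0 0 0 -1;0 0 0 0 0 0 -1'|f; python3 -m handwheel '0 -.04 0 0 0 0 -1;0 0 0 0 0 0 -1;0 0 0 0 0 0 -1'|f
```

```text
tcp_pos: [584.0, -137.7, 173.6] contact_force: [-0.1, -0.2, -1.1] 
tcp_pos: [584.0, -138.1, 173.7] contact_force: [-0.1, 1.7, -0.7] 
tcp_pos: [584.1, -138.6, 173.6] contact_force: [0.5, 4.8, -0.1] 
tcp_pos: [583.7, -130.8, 173.8] contact_force: [-0.1, -0.2, 0.1] 
tcp_pos: [583.7, -129.7, 173.7] contact_force: [0.1, 0.5, -1.2] 
tcp_pos: [583.6, -128.5, 173.7] contact_force: [-0.1, 0.7, -0.9]
```

```bash
f(){ grep -E 'tcp_pos|contact'|tr '\n' ' ';echo; }
python3 -m handwheel '.01 .1 0 0 0 0 -1;0 .09 0 0 0 0 -1;0 0 0 0 0 0 -1'|f
python3 -m handwheel '.143 .018 0 0 0 0 -1;.143 .018 0 0 0 0 -1;.143 .018 0 0 0 0 -1;.143 .018 0 0 0 0 -1;.143 .018 0 0 0 0 -1'|f
python3 -m handwheel '.143 -.008 0 0 0 0 -1;.143 -.008 0 0 0 0 -1;.143 -.008 0 0 0 0 -1;.143 -.008 0 0 0 0 -1;.143 -.008 0 0 0 0 -1'|f
python3 -m handwheel '.140 -.032 0 0 0 0 -1;.140 -.032 0 0 0 0 -1;.140 -.032 0 0 0 0 -1;.140 -.032 0 0 0 0 -1;.140 -.032 0 0 0 0 -1'|f
python3 -m handwheel '.132 -.056 0 0 0 0 -1;.132 -.056 0 0 0 0 -1;.132 -.056 0 0 0 0 -1;.132 -.056 0 0 0 0 -1;.132 -.056 0 0 0 0 -1'|f
python3 -m handwheel '.120 -.078 0 0 0 0 -1;.120 -.078 0 0 0 0 -1;.120 -.078 0 0 0 0 -1;.120 -.078 0 0 0 0 -1;.120 -.078 0 0 0 0 -1'|f
python3 -m handwheel '.105 -.098 0 0 0 0 -1;.105 -.098 0 0 0 0 -1;.105 -.098 0 0 0 0 -1;.105 -.098 0 0 0 0 -1;.105 -.098 0 0 0 0 -1'|f
python3 -m handwheel '.086 -.115 0 0 0 0 -1;.086 -.115 0 0 0 0 -1;.086 -.115 0 0 0 0 -1;.086 -.115 0 0 0 0 -1;.086 -.115 0 0 0 0 -1'|f
python3 -m handwheel '.065 -.128 0 0 0 0 -1;.065 -.128 0 0 0 0 -1;.065 -.128 0 0 0 0 -1;.065 -.128 0 0 0 0 -1;.065 -.128 0 0 0 0 -1'|f
python3 -m handwheel '.042 -.137 0 0 0 0 -1;.042 -.137 0 0 0 0 -1;.042 -.137 0 0 0 0 -1;.042 -.137 0 0 0 0 -1;.042 -.137 0 0 0 0 -1'|f
python3 -c "
from h import *
r.snapshot('top');plan([701.7,-47.6,173.8],3,1)"
```

```text
tcp_pos: [584.1, -133.5, 173.7] contact_force: [-0.3, -0.2, -0.2] 
tcp_pos: [602.3, -134.5, 173.7] contact_force: [0.4, 0.2, -1.4] 
tcp_pos: [620.1, -132.6, 173.7] contact_force: [-0.3, -0.2, 0.4] 
tcp_pos: [637.4, -127.7, 173.7] contact_force: [0.6, 0.3, -0.0] 
tcp_pos: [653.5, -119.8, 173.7] contact_force: [-0.5, -0.9, -0.6] 
tcp_pos: [667.9, -109.2, 173.7] contact_force: [0.1, -0.5, -0.7] 
tcp_pos: [680.3, -96.3, 173.7] contact_force: [0.4, 0.5, -0.9] 
tcp_pos: [690.3, -81.3, 173.7] contact_force: [0.5, -0.2, -1.4] 
tcp_pos: [697.6, -64.9, 173.7] contact_force: [0.6, 0.2, -1.0] 
tcp_pos: [701.9, -47.5, 173.7] contact_force: [-0.2, 0.4, -1.3] 
x1: -0.010 0.021 -0.004 -0.002 -0.000 0.000 | yaw 3.0 tcp [701.9 -47.1 173.7]
```

```bash
f(){ grep -E 'tcp_pos|contact'|tr '\n' ' ';echo; }
python3 -m handwheel '.018 -.143 0 0 0 0 -1;.018 -.143 0 0 0 0 -1;.018 -.143 0 0 0 0 -1;.018 -.143 0 0 0 0 -1;.018 -.143 0 0 0 0 -1'|f
python3 -m handwheel '-.008 -.143 0 0 0 0 -1;-.008 -.143 0 0 0 0 -1;-.008 -.143 0 0 0 0 -1;-.008 -.143 0 0 0 0 -1;-.008 -.143 0 0 0 0 -1'|f
python3 -m handwheel '-.032 -.140 0 0 0 0 -1;-.032 -.140 0 0 0 0 -1;-.032 -.140 0 0 0 0 -1;-.032 -.140 0 0 0 0 -1;-.032 -.140 0 0 0 0 -1'|f
python3 -m handwheel '-.056 -.132 0 0 0 0 -1;-.056 -.132 0 0 0 0 -1;-.056 -.132 0 0 0 0 -1;-.056 -.132 0 0 0 0 -1;-.056 -.132 0 0 0 0 -1'|f
python3 -m handwheel '-.078 -.120 0 0 0 0 -1;-.078 -.120 0 0 0 0 -1;-.078 -.120 0 0 0 0 -1;-.078 -.120 0 0 0 0 -1;-.078 -.120 0 0 0 0 -1'|f
python3 -m handwheel '-.098 -.105 0 0 0 0 -1;-.098 -.105 0 0 0 0 -1;-.098 -.105 0 0 0 0 -1;-.098 -.105 0 0 0 0 -1;-.098 -.105 0 0 0 0 -1'|f
python3 -m handwheel '-.115 -.086 0 0 0 0 -1;-.115 -.086 0 0 0 0 -1;-.115 -.086 0 0 0 0 -1;-.115 -.086 0 0 0 0 -1;-.115 -.086 0 0 0 0 -1'|f
python3 -m handwheel '-.128 -.065 0 0 0 0 -1;-.128 -.065 0 0 0 0 -1;-.128 -.065 0 0 0 0 -1;-.128 -.065 0 0 0 0 -1;-.128 -.065 0 0 0 0 -1'|f
python3 -m handwheel '-.137 -.042 0 0 0 0 -1;-.137 -.042 0 0 0 0 -1;-.137 -.042 0 0 0 0 -1;-.137 -.042 0 0 0 0 -1;-.137 -.042 0 0 0 0 -1'|f
python3 -c "
from h import *
r.snapshot('top');plan([616.1,70.3,173.8],3,1)"
```

```text
tcp_pos: [703.1, -29.5, 173.7] contact_force: [-0.1, -1.2, -0.9] 
tcp_pos: [701.2, -11.7, 173.7] contact_force: [0.2, 0.4, -1.4] 
tcp_pos: [696.2, 5.5, 173.7] contact_force: [-0.2, -1.3, -0.6] 
tcp_pos: [688.4, 21.6, 173.7] contact_force: [-0.3, -0.5, -0.8] 
tcp_pos: [677.8, 36.0, 173.7] contact_force: [-0.8, -0.7, -1.1] 
tcp_pos: [664.8, 48.5, 173.7] contact_force: [0.5, -0.3, -1.2] 
tcp_pos: [649.9, 58.4, 173.7] contact_force: [0.4, 0.0, 0.1] 
tcp_pos: [633.5, 65.7, 173.7] contact_force: [1.1, -0.5, -0.6] 
tcp_pos: [616.1, 70.0, 173.7] contact_force: [-0.5, 0.7, -1.1] 
x1: 0.015 -0.005 -0.005 -0.001 0.003 -0.001 | yaw 3.0 tcp [615.7  70.2 173.7]
```

```bash
f(){ grep -E 'tcp_pos|contact'|tr '\n' ' ';echo; }
python3 -m handwheel '-.143 -.018 0 0 0 0 -1;-.143 -.018 0 0 0 0 -1;-.143 -.018 0 0 0 0 -1;-.143 -.018 0 0 0 0 -1;-.143 -.018 0 0 0 0 -1'|f
python3 -m handwheel '-.143 .008 0 0 0 0 -1;-.143 .008 0 0 0 0 -1;-.143 .008 0 0 0 0 -1;-.143 .008 0 0 0 0 -1;-.143 .008 0 0 0 0 -1'|f
python3 -m handwheel '-.140 .032 0 0 0 0 -1;-.140 .032 0 0 0 0 -1;-.140 .032 0 0 0 0 -1;-.140 .032 0 0 0 0 -1;-.140 .032 0 0 0 0 -1'|f
python3 -m handwheel '-.132 .056 0 0 0 0 -1;-.132 .056 0 0 0 0 -1;-.132 .056 0 0 0 0 -1;-.132 .056 0 0 0 0 -1;-.132 .056 0 0 0 0 -1'|f
python3 -m handwheel '-.120 .078 0 0 0 0 -1;-.120 .078 0 0 0 0 -1;-.120 .078 0 0 0 0 -1;-.120 .078 0 0 0 0 -1;-.120 .078 0 0 0 0 -1'|f
python3 -m handwheel '-.105 .098 0 0 0 0 -1;-.105 .098 0 0 0 0 -1;-.105 .098 0 0 0 0 -1;-.105 .098 0 0 0 0 -1;-.105 .098 0 0 0 0 -1'|f
python3 -m handwheel '-.086 .115 0 0 0 0 -1;-.086 .115 0 0 0 0 -1;-.086 .115 0 0 0 0 -1;-.086 .115 0 0 0 0 -1;-.086 .115 0 0 0 0 -1'|f
python3 -m handwheel '-.065 .128 0 0 0 0 -1;-.065 .128 0 0 0 0 -1;-.065 .128 0 0 0 0 -1;-.065 .128 0 0 0 0 -1;-.065 .128 0 0 0 0 -1'|f
python3 -m handwheel '-.042 .137 0 0 0 0 -1;-.042 .137 0 0 0 0 -1;-.042 .137 0 0 0 0 -1;-.042 .137 0 0 0 0 -1;-.042 .137 0 0 0 0 -1'|f
python3 -m handwheel '-.018 .08 0 0 0 0 -1;0 0 0 0 0 0 -1;0 0 0 0 0 0 -1;0 0 0 0 0 0 -1'|f
python3 -c "
from h import *
o=r.observe();print(o['t']);a=plan([o['tcp_pos'][0],o['tcp_pos'][1],212],3)
plan([434.2,119,210],3,start=a)"
```

```text
tcp_pos: [598.1, 71.3, 173.7] contact_force: [0.7, -0.9, -0.3] 
tcp_pos: [580.3, 69.3, 173.7] contact_force: [-0.2, 0.7, -1.5] 
tcp_pos: [563.1, 64.4, 173.7] contact_force: [0.9, 0.3, 0.5] 
tcp_pos: [547.0, 56.5, 173.7] contact_force: [-0.6, -0.5, -0.9] 
tcp_pos: [532.5, 45.9, 173.7] contact_force: [0.0, -0.0, -1.7] 
tcp_pos: [520.1, 33.0, 173.7] contact_force: [0.7, 0.6, -1.1] 
tcp_pos: [510.1, 18.0, 173.7] contact_force: [0.1, 0.5, -0.7] 
tcp_pos: [502.9, 1.6, 173.7] contact_force: [-0.7, -0.1, -0.6] 
tcp_pos: [498.5, -15.8, 173.7] contact_force: [-0.3, 1.0, -0.7] 
tcp_pos: [498.3, -17.5, 173.7] contact_force: [0.1, -0.8, -0.3] 
85.975
x2: -0.000 -0.000 -0.767 -0.000 0.000 -0.001 | yaw 3.0 tcp [498.3 -17.5 173.7]
x6: -0.379 -0.931 0.013 0.000 0.000 0.000 | yaw 3.0 tcp [498.3 -17.5 212. ]
```

```bash
f(){ grep -E 'tcp_pos|contact'|tr '\n' ' ';echo; }
python3 -m handwheel '0 0 -.4 0 0 0 -1;0 0 -.7 0 0 0 -1;0 0 -.43 0 0 0 -1;0 0 0 0 0 0 -1'|f
python3 -m handwheel '-.2 -.5 0 0 0 0 -1;-.38 -.93 0 0 0 0 -1;-.38 -.93 0 0 0 0 -1;-.38 -.93 0 0 0 0 -1;-.38 -.93 0 0 0 0 -1'|f
python3 -m handwheel '-.38 -.93 0 0 0 0 -1;-.17 -.43 0 0 0 0 -1;0 0 0 0 0 0 -1;0 0 0 0 0 0 -1;0 0 0 0 0 0 -1'|f
python3 -c "
from h import *
plan([434.9,119,150],3,4)"
```

```text
tcp_pos: [499.2, -17.8, 214.0] contact_force: [0.2, 0.2, -0.5] 
tcp_pos: [448.4, 86.9, 211.0] contact_force: [0.2, 0.4, -0.3] 
tcp_pos: [434.6, 118.3, 211.9] contact_force: [-0.7, -0.7, -1.1] 
x4: 0.003 -0.007 0.619 0.000 0.000 -0.002 | yaw 3.0 tcp [434.6 118.3 211.9]
```

```bash
f(){ grep -E 'tcp_pos|contact'|tr '\n' ' ';echo; }
python3 -m handwheel '.003 -.007 .5 0 0 0 -1;.003 -.007 .8 0 0 0 -1;.003 -.007 .7 0 0 0 -1;.003 -.007 .4 0 0 0 -1;0 0 0 0 0 0 -1'|f
python3 -m handwheel '0 0 .2 0 0 0 -1;0 0 .2 0 0 0 -1;0 0 .2 0 0 0 -1;0 0 0 0 0 0 -1'|f
python3 -m handwheel '0 0 .3 0 0 0 -1;0 0 .3 0 0 0 -1;0 0 .3 0 0 0 -1;0 0 0 0 0 0 -1'|f
python3 -c "
from h import *
plan([434.9,119,88.5],3,4)"
```

```text
tcp_pos: [434.0, 119.4, 150.8] contact_force: [0.0, -0.7, 0.4] 
tcp_pos: [434.2, 119.5, 136.5] contact_force: [0.0, -0.5, -0.9] 
tcp_pos: [433.9, 119.5, 113.4] contact_force: [-0.4, 0.3, -0.0] 
x4: 0.010 0.005 0.249 -0.000 0.004 -0.001 | yaw 3.0 tcp [433.9 119.5 113.4]
```

In the hole with no contact; lower on, release, rise.

```bash
f(){ grep -E 'tcp_pos|contact'|tr '\n' ' ';echo; }
python3 -m handwheel '.01 0 .3 0 0 0 -1;.01 0 .3 0 0 0 -1;.01 0 .2 0 0 0 -1;.01 0 .12 0 0 0 -1;0 0 0 0 0 0 -1'|f
python3 -m handwheel '0 0 .05 0 0 0 -1;0 0 0 0 0 0 -1;0 0 0 0 0 0 -1'|f
python3 -m handwheel '0 0 0 0 0 0 -.2;0 0 0 0 0 0 0;0 0 0 0 0 0 .1;0 0 -.4 0 0 0 .1;0 0 -1 0 0 0 .1'|f
python3 -m handwheel '0 0 -1 0 0 0 .1;0 0 -1 0 0 0 .1;0 0 -1 0 0 0 .1;0 0 -1 0 0 0 .1;0 0 -1 0 0 0 .1'|f
python3 - <<'E'
from h import *
o=r.observe(); print(o['t'],o['tcp_pos'],o['finger_gap'])
for n in ('scene','top'):
  c=r.snapshot(n)
  for q in ('stylus','holder','jar0','lid','small_carton'):
    print(n,q,[(np.round(d['xyz']).tolist(),round(d['conf'],2)) for d in r.place_of(c,q)])
E
```

```text
tcp_pos: [435.5, 119.6, 91.2] contact_force: [-0.6, -0.3, -1.1] 
tcp_pos: [435.7, 119.6, 90.4] contact_force: [0.6, -0.1, -0.7] 
tcp_pos: [434.6, 119.5, 125.0] contact_force: [0.1, 0.1, -0.1] 
tcp_pos: [435.6, 119.6, 251.9] contact_force: [0.7, -0.2, 0.3] 
91.6 [435.5607181  119.57174734 251.87391623] 47.24452391931989
scene stylus [([336.0, 231.0, -2.0], 0.79), ([433.0, 121.0, 10.0], 0.58)]
scene holder [([433.0, 118.0, -1.0], 0.95)]
scene jar0 [([509.0, 300.0, 4.0], 0.79), ([568.0, 306.0, 6.0], 0.49), ([454.0, 307.0, 0.0], 0.47)]
scene lid [([534.0, -330.0, 29.0], 0.62)]
scene small_carton [([512.0, 305.0, -0.0], 0.17)]
top stylus []
top holder [([432.0, 119.0, -0.0], 0.41), ([492.0, -14.0, 94.0], 0.24)]
top jar0 [([571.0, 306.0, 5.0], 0.68)]
top lid [([537.0, -328.0, 34.0], 0.7), ([425.0, -114.0, 1.0], 0.58)]
top small_carton [([724.0, -200.0, -0.0], 0.57), ([633.0, -128.0, 90.0], 0.49)]
```

```bash
python3 -m handwheel '.3 .9 0 0 0 0 .1;.3 .9 0 0 0 0 .1;.3 .9 0 0 0 0 .1;.3 .9 0 0 0 0 .1;.3 .9 0 0 0 0 .1'|grep tcp; python3 -m handwheel '.3 .9 0 0 0 0 .1;.3 .9 0 0 0 0 .1;.3 .9 0 0 0 0 .1;0 0 0 0 0 0 .1;0 0 0 0 0 0 .1'|grep tcp
python3 - <<'E'
from h import *
for n in ('scene','top'):
  c=r.snapshot(n)
  for q in ('stylus','jar0','jar1'):
    print(n,q,[(np.round(d['xyz']).tolist(),round(d['conf'],2)) for d in r.place_of(c,q)])
  for d in r.outline_of(c,'jar0'):
    b=cv2.boundingRect(d['pixels'].astype(np.uint8)); print(n,b,round(d['conf'],2))
E
```

```text
tcp_pos: [479.1, 8.4, 250.0]
tcp_pos: [504.6, -56.6, 249.9]
scene stylus [([337.0, 229.0, -1.0], 0.6), ([514.0, 305.0, -1.0], 0.36)]
scene jar0 [([507.0, 305.0, 6.0], 0.78), ([451.0, 304.0, 1.0], 0.69), ([564.0, 304.0, 6.0], 0.6), ([633.0, -130.0, 94.0], 0.49)]
scene jar1 [([507.0, 305.0, 6.0], 0.78), ([451.0, 304.0, 1.0], 0.69), ([564.0, 304.0, 6.0], 0.6), ([633.0, -130.0, 94.0], 0.49)]
scene (234, 291, 17, 20) 0.82
scene (220, 282, 14, 14) 0.53
scene (252, 307, 14, 16) 0.47
top stylus [([340.0, 232.0, -0.0], 0.68), ([435.0, 121.0, 12.0], 0.62)]
top jar0 [([508.0, 307.0, 4.0], 0.75), ([455.0, 309.0, 1.0], 0.62), ([569.0, 304.0, 6.0], 0.42), ([513.0, 308.0, -3.0], 0.21)]
top jar1 [([508.0, 307.0, 4.0], 0.75), ([455.0, 309.0, 1.0], 0.62), ([569.0, 304.0, 6.0], 0.42), ([513.0, 308.0, -3.0], 0.21)]
top (200, 205, 18, 16) 0.8
top (469, 225, 23, 9) 0.46
```

All three jars are where I put them, and the stylus is in its holder at the right height, so I'm handing the job in.

```bash
python3 -c "
from rig import r
print(r.close_job())"
```

```text
the job is handed in; nothing more can be done
None
```

The job is handed in at about 93 s of the 210 s, and the judge gave no verdict back: tap open (about 1.43 rad), lid on its rest, all three jars in the tray, groove cleaned once counter-clockwise from the lug (with a few millimetres of sideways probing at two spots), stylus back in its holder. I checked the final positions with the trained networks and gripper readings only, having used up the picture views.

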